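# Gather the cannoli tubes in the pie tin

### The job

Get all the steel cannoli tubes together in the pie tin, ready for greasing: slide the jaw of the prep board's clamp back, lift the divided dish out by its handle with everything still in it, and tip it over the tin so that only its section of tubes empties, never letting a lime leave the dish. Stand the dish upright and centred on the round cork trivet with the limes still in it, put the tubes that lie about on the counter into the tin too, and slide the empty clamp's jaw fully shut. Leave the ramekin and the red clip where they are.

Things in the scene. Friction and masses are not known exactly. Their poses are not given: they have to be found in the camera images.
- board: beech prep board, 220 x 290 x 12 mm, fixed to the counter, carrying a clamp; origin in the middle of its underside, z up. Its y axis is the clamp's slide direction. The fixed jaw stands at +y, at x = 0: 90 mm wide, 26 mm thick, its gripping face at y = +105 mm, its top 43 mm above the counter. The movable jaw slides along y at x = 0.
- jaw (a joint): position of the movable jaw in m: the gap between the two jaw faces. 0 is fully shut (faces meet), 0.205 is the end of its travel. At the start about 0.152, closed on the 150 mm long dish. Opening moves it towards the board's -y. It has stiff sliding friction of about 4 N and stays where it is left.
- jaw_grip (a point): on the grey grip atop the movable jaw (34 mm along board x, 18 mm along board y, 52 to 98 mm above the counter): this point is 85 mm above the counter, 13 mm behind the jaw face; axes as the board's. The jaw is 80 mm wide, 26 thick, top at 52 mm; a lip at its top reaches 8 mm forward (+y) over the dish's end ledge and holds the dish down until the jaw is slid back 10 mm or more.
- dish: white two-section dish, 201 (its x) x 150 mm (its y), 0.45 kg; origin mid underside, z up. A divider 38 mm high runs along y at x = 0. Each section (+x, -x) has a floor 4 mm thick to x = 67 mm, then flares up at 28 degrees to a pouring lip at x = 101 mm, 22 mm high. End walls (y = +-67) 30 mm high, with ledges to y = +-75 at 26 to 30 mm. Starts on the board between the jaws, its y along board y.
- dish_handle (a point): grip point on the dish's handle, 80 mm above the dish's underside, in the middle; axes as the dish's. The handle is an upright flat walnut slab on top of the divider: 14 mm thick (dish x), 50 mm long (dish y), from 37 to 97 mm above the underside.
- tin: aluminium pie tin, open on top, rim 230 mm across, flat base 180 mm across, 34 mm high, wall and base 3 mm, 0.2 kg, loose; origin in the middle of its underside.
- trivet: round cork trivet, 200 mm across, 8 mm thick, fixed; origin in the middle of its underside.
- ramekin: bystander: small white ceramic ramekin, 86 mm across, 45 mm high, loose; origin in the middle of its underside.
- clip: bystander: red silicone clip for a rolled pastry mat, 110 x 26 x 29 mm, loose; origin in the middle of its underside.
- dish_tube1: a stainless steel cannoli tube, a plain hollow straight tube 20 mm in diameter and 120 mm long, 45 g; origin at its middle, on its axis; its y axis runs along the tube. It rolls a little if pushed, and rolls down slopes steeper than about 15 degrees. At the start it lies in one section of the dish, along the dish's y (some of the three may be absent).
- dish_tube2: a stainless steel cannoli tube, a plain hollow straight tube 20 mm in diameter and 120 mm long, 45 g; origin at its middle, on its axis; its y axis runs along the tube. It rolls a little if pushed, and rolls down slopes steeper than about 15 degrees. At the start it lies in one section of the dish, along the dish's y (some of the three may be absent).
- dish_tube3: a stainless steel cannoli tube, a plain hollow straight tube 20 mm in diameter and 120 mm long, 45 g; origin at its middle, on its axis; its y axis runs along the tube. It rolls a little if pushed, and rolls down slopes steeper than about 15 degrees. At the start it lies in one section of the dish, along the dish's y (some of the three may be absent).
- loose_tube1: a stainless steel cannoli tube, a plain hollow straight tube 20 mm in diameter and 120 mm long, 45 g; origin at its middle, on its axis; its y axis runs along the tube. It rolls a little if pushed, and rolls down slopes steeper than about 15 degrees. At the start it lies on the counter (some of the four may be absent).
- loose_tube2: a stainless steel cannoli tube, a plain hollow straight tube 20 mm in diameter and 120 mm long, 45 g; origin at its middle, on its axis; its y axis runs along the tube. It rolls a little if pushed, and rolls down slopes steeper than about 15 degrees. At the start it lies on the counter (some of the four may be absent).
- loose_tube3: a stainless steel cannoli tube, a plain hollow straight tube 20 mm in diameter and 120 mm long, 45 g; origin at its middle, on its axis; its y axis runs along the tube. It rolls a little if pushed, and rolls down slopes steeper than about 15 degrees. At the start it lies on the counter (some of the four may be absent).
- loose_tube4: a stainless steel cannoli tube, a plain hollow straight tube 20 mm in diameter and 120 mm long, 45 g; origin at its middle, on its axis; its y axis runs along the tube. It rolls a little if pushed, and rolls down slopes steeper than about 15 degrees. At the start it lies on the counter (some of the four may be absent).
- lime1: a small lime, a ball 40 mm in diameter, 45 g; origin at its centre. At the start it lies in the dish, in the section without tubes (some of the three may be absent).
- lime2: a small lime, a ball 40 mm in diameter, 45 g; origin at its centre. At the start it lies in the dish, in the section without tubes (some of the three may be absent).
- lime3: a small lime, a ball 40 mm in diameter, 45 g; origin at its centre. At the start it lies in the dish, in the section without tubes (some of the three may be absent).

How it is judged:
By the outcome, as a careful person would: the job done as asked, in the order asked, and still so for the second after the job is handed in, with the robot touching nothing.
Of dish_tube1, dish_tube2, dish_tube3 only 1 to 3 are there at a start; the rules pass over those that are not, and their reading is None.
Of loose_tube1, loose_tube2, loose_tube3, loose_tube4 only 2 to 4 are there at a start; the rules pass over those that are not, and their reading is None.
Of lime1, lime2, lime3 only 2 to 3 are there at a start; the rules pass over those that are not, and their reading is None.
At some moment in a run one of loose_tube1, loose_tube2, loose_tube3, loose_tube4, tin may be knocked a few centimetres aside while the robot is not near it.
It also fails if it takes over 210 s, if anything falls off the work surface, if the arm or the gripper's body presses on something with over 40 N, if the wrist force passes 120 N, or if a joint passes its speed limit or range.

### The arm

A 7-joint arm with a two-finger parallel gripper is mounted at the origin on the work surface. World frame = base frame: x ahead of the robot, y to its left, z up, the work surface at z = 0. Lengths are in m, angles in rad, forces in N, time in s.
With the tool pointing down it reaches from about 0.35 to 0.9 m from the base axis. Payload 7.2 kg.
Tool frame: the origin (TCP) lies on the centre line of the jaws, within the pads' length; the fingertips stand 8 mm ahead of it and the grasp point (between the pads) lies 11 mm behind it; z points along the fingers, x is the direction in which the jaws open and shut, and the axes are right-handed (so a half turn about z gives the same grasp; the last joint's range is limited). The gripper opens to 85 mm and grips with 20 to 120 N. Pads are 22 mm wide; open, the fingers measure 114 mm over their backs; the gripper's body (76 mm by 85 mm) begins 54 mm behind the grasp point. The pads swing forward as they close: fully open they stand 13 mm farther back than shut.
Start: joints at [1.202, 0.411, -0.013, 1.596, 0.006, 1.134, -0.082], TCP at [0.185, -0.597, 0.239] pointing down, gripper open.
Joint ranges: [-2.95, 2.95], [-0.29, 1.99], [-1.47, 1.44], [0.14, 2.54], [-1.03, 4.17], [0.13, 1.85], [-2.86, 2.86]. Speed limits (rad/s): [2.39, 2.39, 3.01, 3.01, 3.14, 3.14, 3.14].

### API

Orientations are given as a unit quaternion [w, x, y, z].
In Python, from workcell import status, viewer, bot gives the robot as it stands.
- The arm moves only by the tool send_rows, never from a script. Its argument "steps" is a list that holds one entry, the list of rows, each a list of 7 numbers: the shift along the tool's x, y, z in m, then the turn, a rotation vector about the tool's x, y, z in degrees, then the closure in counts, from 0 (fully open) to 255 (shut). A call has 1 to 20 rows; each row is the pose to reach, as a shift and turn from the pose measured when the call began, along the tool's axes at that moment; what a row does not reach only later rows make up. A row lasts 1/12 s, in which the tool goes at most 41.7 mm and 7.16 degrees, less where a joint would pass 70% of its speed; a pose out of reach is approached as far as the arm can. A call with a gripper value outside its range is refused whole. The fingers move at their own pace and stop on an object; "grip_force" is the grip in N (left out, the last holds). Time passes only in rows, so rows that repeat a pose let the fingers close. It gives the time, the measured TCP pose, the force and the opening at its end, in the units of the state.
- status.sense(): the state, without advancing time (a new reading comes with each control period).
- viewer.get_image(name): name is "scene" or "top" or "wrist"; returns (picture, depth): 400x640x3 uint8, red, green, blue; 400x640 float32, m along the optical axis (not along the pixel's ray), 0 where there is no reading.
- viewer.camera_model(name): a dict with "intrinsics" (3x3 intrinsics, pixels), "origin" and "rotation" of the camera in the world; the wrist camera has in their place "tool_from_camera" (4x4, takes a point from camera to tool coordinates, whose origin is the TCP and whose axes are the tool frame's). Camera axes: x right, y down, z forward; pixel columns grow to the right and rows downward; lengths in m; the calibration is good to about 2 mm. A picture is of the moment at which its call begins: read the wrist's pose just before it. camera_model takes no time and is no camera call.
- bot.hand_in(): hands the job in, once; it reports no verdict.
The state is a dict: "time": time; "joint_pos": joint angles; "joint_vel": joint speeds; "joint_torque": joint torques, N m; "tool_pos": TCP position; "eef_rot": TCP orientation; "ft_force": force on the tool from outside, world axes, zero at the start; "torque": the same for the moment, N m; "grip_width": finger opening in m.
Only numpy, scipy, OpenCV 4.12 (cv2) and the standard library are available. Lean on these libraries where they do the work, as an engineer would, in place of code of your own. Each camera call takes 0.05 s, during which the arm holds its last target. There are 200 camera calls.

## Working session

There is one attempt and no reset: what is moved stays moved. The work goes in short steps, Python scripts to look and compute and a tool call to move; the robot and the scene stay as the last step left them, time stands still between calls to the robot, and variables do not carry over. Pictures are saved under pics/ and viewed, on a budget of 14 in all, crops included, one or two more only if the job needs it, and the job is handed in when it is done.

Besides the shell and the picture viewer there is one more tool, called after "Call:" as name(argument=value, ...) on one line, values as JSON. send_rows: Moves the arm, as the interface text tells. Its arguments: {"type":"object","properties":{"steps":{"type":"array"},"grip_force":{"type":"number"}},"required":["steps"]}

```bash
mkdir -p pics; ls; python3 - <<'E'
from workcell import status, viewer, bot
import cv2,numpy as np
for n in("top","scene"):
    im,d=viewer.get_image(n); cv2.imwrite(f"pics/{n}0.png",im[:,:,::-1]); np.savez(f"{n}0.npz",im=im,d=d)
    print(n,viewer.camera_model(n))
print(viewer.camera_model("wrist"))
print(status.sense())
E
```

```text
pics
top {'intrinsics': array([[377.91230827,   0.        , 324.51151769],
       [  0.        , 377.91230827, 199.43075026],
       [  0.        ,   0.        ,   1.        ]]), 'origin': array([4.13367925e-01, 3.18013625e-04, 9.88824553e-01]), 'rotation': array([ 0.06986309, -0.7021017 ,  0.70673463, -0.05194728])}
scene {'intrinsics': array([[377.62656306,   0.        , 310.49938882],
       [  0.        , 377.62656306, 196.65634762],
       [  0.        ,   0.        ,   1.        ]]), 'origin': array([ 1.02210021, -0.09240749,  0.81555979]), 'rotation': array([-0.21502341,  0.75539813,  0.59277351, -0.17820819])}
{'intrinsics': array([[284.40019152,   0.        , 319.86293161],
       [  0.        , 284.40019152, 197.76224563],
       [  0.        ,   0.        ,   1.        ]]), 'tool_from_camera': array([[ 9.99999211e-01,  1.25102805e-03,  1.13671398e-04,
        -1.33524839e-04],
       [-1.22490750e-03,  9.51036584e-01,  3.09075907e-01,
        -7.86745803e-02],
       [ 2.78556970e-04, -3.09075802e-01,  9.51037366e-01,
        -1.36141011e-01],
       [ 0.00000000e+00,  0.00000000e+00,  0.00000000e+00,
         1.00000000e+00]])}
{'time': 0.1, 'joint_pos': array([ 1.20185039,  0.41187051, -0.01268608,  1.59694351,  0.00561442,
        1.13428363, -0.08220149]), 'joint_vel': array([-0.00159032, -0.00167377, -0.00204807, -0.00336459,  0.0021882 ,
       -0.0005012 , -0.00176267]), 'joint_torque': array([ 2.56189880e-03, -6.01829767e+01,  6.84478562e-01, -3.00090301e+01,
        1.40594735e-02,  6.43558771e-03, -3.27530515e-06]), 'tool_pos': array([ 0.18496719, -0.5965613 ,  0.23851265]), 'eef_rot': array([-3.83222982e-04,  8.05058007e-01, -5.93195638e-01, -6.26865837e-04]), 'ft_force': array([-0.31251874,  0.23133827,  0.18485165]), 'torque': array([ 0.02319619, -0.0116543 , -0.03814371]), 'grip_width': 0.08532143611216009}
```

View pics/top0.png

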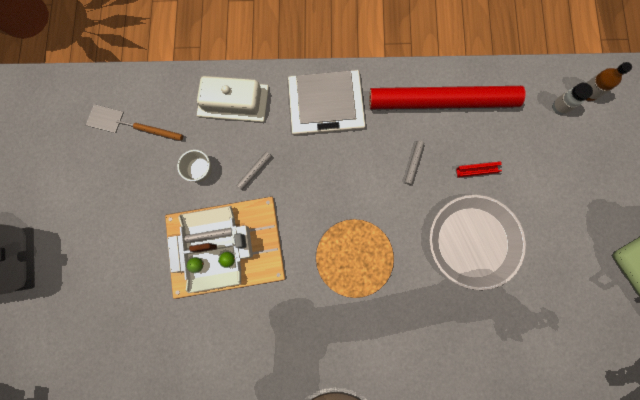

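View pics/scene0.png

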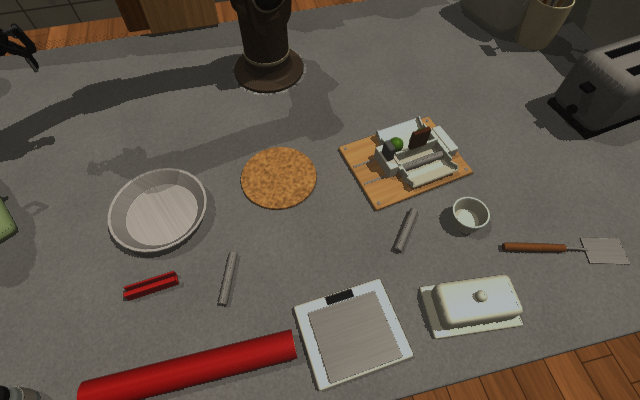

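The top view shows the board with clamp and dish at (225,247), with the fixed jaw on its left and the movable jaw right. One or more tubes sit in the upper section around (208,236), and limes at (194,265) and (227,259). Two loose tubes lie at (255,170) and (414,162), the clip at (479,170), the tin at (477,242), the trivet at (355,258) and the ramekin at (194,166). The scene view agrees.

```bash
cat > h.py <<'E'
import numpy as np,cv2
from scipy.spatial.transform import Rotation as R
from workcell import status, viewer, bot
def q2R(q): return R.from_quat([q[1],q[2],q[3],q[0]]).as_matrix()
def cam(n,s=None):
    m=viewer.camera_model(n)
    if n!="wrist":
        r=np.asarray(m["rotation"]); return m["intrinsics"],(q2R(r) if r.size==4 else r),np.asarray(m["origin"])
    T=np.eye(4);T[:3,:3]=q2R(s["eef_rot"]);T[:3,3]=s["tool_pos"];T=T@m["tool_from_camera"]
    return m["intrinsics"],T[:3,:3],T[:3,3]
def shot(n,fn=None):
    s=status.sense(); im,d=viewer.get_image(n); c=cam(n,s)
    if fn: cv2.imwrite("pics/"+fn,im[:,:,::-1])
    return im,d,c
def cloud(d,c):
    K,Rm,o=c; v,u=np.mgrid[:d.shape[0],:d.shape[1]]
    p=np.stack([(u-K[0,2])/K[0,0]*d,(v-K[1,2])/K[1,1]*d,d],-1)
    P=p@Rm.T+o; P[d==0]=np.nan; return P
def ray(uv,z,c):
    K,Rm,o=c; uv=np.atleast_2d(np.asarray(uv,float))
    p=np.c_[(uv[:,0]-K[0,2])/K[0,0],(uv[:,1]-K[1,2])/K[1,1],np.ones(len(uv))]@Rm.T
    return o+p*((z-o[2])/p[:,2])[:,None]
def proj(P,c):
    K,Rm,o=c; p=(np.atleast_2d(P)-o)@Rm@K.T; return p[:,:2]/p[:,2:]
def rect(pts):  # world xy -> centre, long axis angle deg (0..180), size
    (c,(w,h),a)=cv2.minAreaRect((np.asarray(pts)[:,:2]*1000).astype(np.float32))
    if w<h: w,h,a=h,w,a+90
    return np.round(c,1),round(a%180,1),round(w,1),round(h,1)
def st():
    s=status.sense();print("t",round(s["time"],2),"tcp",np.round(s["tool_pos"],4),"rot\n",np.round(q2R(s["eef_rot"]),3),"F",np.round(s["ft_force"],1),"g",round(s["grip_width"],4)); return s
def goto(p,ang=None,s=None):
    """tool-frame shift to world p and turn so tool points down, tool x at world angle ang deg"""
    s=s or status.sense(); Rm=q2R(s["eef_rot"]); sh=Rm.T@(np.asarray(p)-s["tool_pos"])
    out=[np.round(sh*1000,1)]
    if ang is not None:
        best=None
        for k in(0,180):
            a=np.radians(ang+k);x=np.array([np.cos(a),np.sin(a),0]);z=np.array([0,0,-1.]);T=np.c_[x,np.cross(z,x),z]
            rv=np.degrees(R.from_matrix(Rm.T@T).as_rotvec())
            if best is None or np.linalg.norm(rv)<np.linalg.norm(best): best=rv
        out.append(np.round(best,2))
    print("shift mm",out[0],"turn",out[1:]);return out
E
python3 - <<'E'
from h import *
z=np.load("top0.npz");c=cam("top");P=cloud(z["d"],c);im=z["im"]
hsv=cv2.cvtColor(im,cv2.COLOR_RGB2HSV)
print("counter z",np.nanmedian(P[330:360,100:200,2]))
def blob(x0,y0,x1,y1,lo,hi,mask=None,name=""):
    m=np.zeros(im.shape[:2],bool);m[y0:y1,x0:x1]=True
    m&=(P[...,2]>lo)&(P[...,2]<hi)
    if mask is not None:m&=mask
    n,l,s,_=cv2.connectedComponentsWithStats(m.astype(np.uint8));k=1+np.argmax(s[1:,4]);q=P[l==k]
    print(name,rect(q),"n",len(q),"z",np.round(np.percentile(q[:,2],[5,50,95]),3));return q
blob(230,145,280,195,.006,.03,name="tubeA")
blob(395,135,435,190,.006,.03,name="tubeB")
blob(445,155,510,185,.006,.05,name="clip")
blob(420,185,535,300,.022,.05,name="tin")
blob(305,210,405,305,.003,.02,name="trivet")
blob(170,145,215,190,.02,.06,name="ramekin")
wood=(hsv[...,0]>8)&(hsv[...,0]<22)&(hsv[...,1]>90)
blob(155,190,295,305,.005,.02,wood,name="board")
blob(155,190,295,305,.08,.12,name="handle/grip top")
g=(hsv[...,0]>35)&(hsv[...,0]<75)&(hsv[...,1]>100)
for k,b in enumerate([(180,250,211,280),(212,245,240,275)]): blob(*b,.0,.1,g,name="lime")
cv2.imwrite("pics/c1.png",cv2.resize(im[185:310,150:300,::-1],None,fx=5,fy=5,interpolation=cv2.INTER_CUBIC)[:600])
E
```

```text
counter z -7.101080195814902e-05
tubeA (array([664.1, 213.8]), 139.3, 120.1, 20.9) n 335 z [0.011 0.017 0.021]
tubeB (array([ 682.4, -213.4]), 161.8, 120.4, 20.3) n 334 z [0.011 0.017 0.021]
clip (array([ 659.8, -379.8]), 96.2, 110.1, 26.7) n 378 z [0.007 0.025 0.03 ]
tin (array([ 471.7, -355.4]), 90.3, 237.0, 234.3) n 1839 z [0.023 0.031 0.036]
trivet (array([432.6, -51.5]), 135.5, 197.5, 197.3) n 4753 z [0.005 0.008 0.01 ]
ramekin (array([672.2, 366.1]), 75.0, 83.7, 83.5) n 422 z [0.022 0.04  0.046]
board (array([463.3, 288. ]), 99.4, 290.8, 220.1) n 3928 z [0.008 0.011 0.014]
handle/grip top (array([457.3, 315.9]), 99.7, 49.7, 14.0) n 162 z [0.086 0.107 0.11 ]
lime (array([416.9, 353.5]), 88.7, 44.7, 32.1) n 187 z [0.039 0.05  0.056]
lime (array([430. , 269.1]), 89.8, 35.0, 34.5) n 184 z [0.041 0.05  0.056]
```

View pics/c1.png

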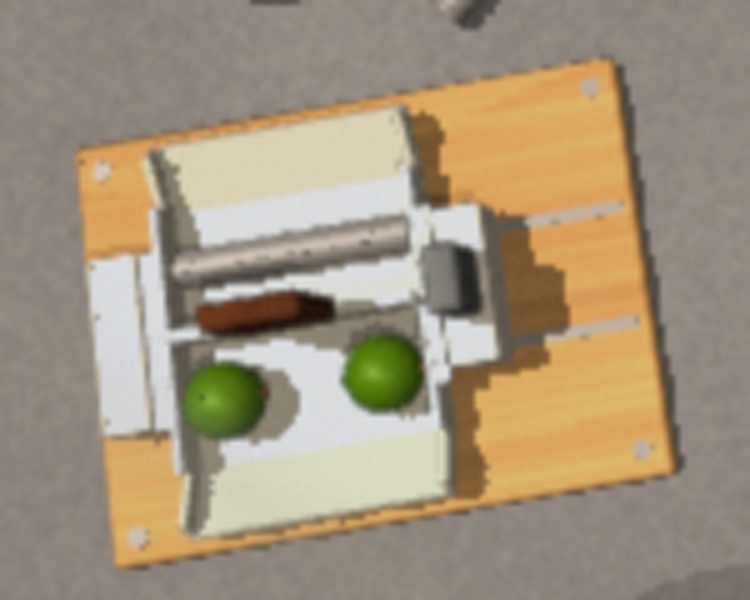

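Readings so far: one tube and two limes in the dish, and two loose tubes on the counter. The sizes match (board 290×220, tubes 120×20, handle 50×14). The arm starts near the tin, so I'll test the pouring tilt empty-handed above it first.

Call:
send_rows(steps=[[[-0.01,-0.04,-0.01,0,0,-4,128],[-0.02,-0.08,-0.02,0,0,-8,128],[-0.03,-0.12,-0.03,0,0,-12,128],[-0.04,-0.16,-0.03,0,0,-16,128],[-0.05,-0.2,-0.03,0,0,-20,128],[-0.06,-0.24,-0.03,0,0,-24,128],[-0.07,-0.28,-0.03,0,0,-28,128],[-0.08,-0.32,-0.03,0,0,-32,128],[-0.09,-0.35,-0.03,0,0,-36,128],[-0.1,-0.378,-0.03,0,0,-36,128],[-0.1,-0.378,-0.03,0,0,-36,128],[-0.1,-0.378,-0.03,0,0,-36,128]]])

```text
time: 1.1
tool_pos: [0.5179, -0.3869, 0.2679]
eef_rot: [-0.001, 0.95, -0.313, -0.001]
ft_force: [-0.8, -0.5, 0.2]
grip_width: 0.0425
```

Call:
send_rows(steps=[[[0,0,0.01,0,6,0,128],[0,0,0.02,0,12,0,128],[0,0,0.03,0,18,0,128],[0,0,0.04,0,24,0,128],[0,0,0.04,0,30,0,128],[0,0,0.04,0,36,0,128],[0,0,0.04,0,42,0,128],[0,0,0.04,0,48,0,128],[0,0,0.04,0,54,0,128],[0,0,0.04,0,60,0,128],[0,0,0.04,0,65,0,128],[0,0,0.04,0,65,0,128],[0,0,0.04,0,65,0,128]]])

```text
time: 2.18
tool_pos: [0.5009, -0.4059, 0.2243]
eef_rot: [0.162, 0.873, -0.31, 0.339]
ft_force: [0.1, -0.4, -0.2]
grip_width: 0.0425
```

```bash
python3 - <<'E'
from h import *
s=st();print(np.round(s["joint_pos"],2))
E
```

```text
t 2.18 tcp [ 0.5009 -0.4059  0.2243] rot
 [[ 0.578 -0.651  0.492]
 [-0.431 -0.756 -0.493]
 [ 0.693  0.073 -0.718]] F [ 0.1 -0.4 -0.2] g 0.0425
[ 0.65  0.2  -0.16  2.21  1.66  0.23 -1.75]
```

Call:
send_rows(steps=[[[0,0,0,0,4,0,128],[0,0,0,0,8,0,128],[0,0,0,0,12,0,128],[0,0,0,0,15,0,128],[0,0,0,0,15,0,128],[0,0,0,0,15,0,128],[0,0,0,0,15,0,128]]])

```text
time: 2.77
tool_pos: [0.4982, -0.4075, 0.2225]
eef_rot: [0.202, 0.823, -0.287, 0.447]
ft_force: [-0.4, -1.2, 0.5]
grip_width: 0.0427
```

```bash
python3 - <<'E'
from h import *
s=st();print(np.round(s["joint_pos"],2))
E
```

```text
t 2.77 tcp [ 0.4982 -0.4075  0.2225] rot
 [[ 0.435 -0.654  0.619]
 [-0.292 -0.753 -0.59 ]
 [ 0.852  0.076 -0.518]] F [-0.4 -1.2  0.5] g 0.0427
[ 0.86  0.29 -0.42  2.37  2.56  0.61 -2.62]
```

```bash
cat > fk.py <<'E'
from h import *
import itertools
from scipy.optimize import least_squares
D=[([1.20185039,0.41187051,-0.01268608,1.59694351,0.00561442,1.13428363,-0.08220149],[.18496719,-.5965613,.23851265],[-3.83222982e-04,8.05058007e-01,-5.93195638e-01,-6.26865837e-04])]
def chain(q,sg):
    M=np.eye(3);out=[]
    for i in range(7):
        M=M@R.from_rotvec((np.array([0,0,sg[i]]) if i%2==0 else np.array([0,sg[i],0]))*q[i]).as_matrix();out.append(M)
    return out
E
python3 - <<'E'
from fk import *
s=status.sense();q=s["joint_pos"];Rm=q2R(s["eef_rot"])
print(list(q),list(s["tool_pos"]),list(s["eef_rot"]))
data=D+[(q,s["tool_pos"],s["eef_rot"])]
res=[]
for sg in itertools.product([1,-1],repeat=7):
    Es=[(chain(qq,sg)[-1]).T@q2R(e) for qq,p,e in data]   # want constant tool offset
    res.append((np.degrees(np.linalg.norm(R.from_matrix(Es[0].T@Es[1]).as_rotvec())),sg,np.round(R.from_matrix(Es[0]).as_rotvec(degrees=True),1)))
res.sort(key=lambda r:r[0])
for r in res[:5]:print(r)
E
```

```text
[np.float64(0.8563125177287146), np.float64(0.28858652681729097), np.float64(-0.41683677277230136), np.float64(2.3721302654302137), np.float64(2.5594899146310155), np.float64(0.6112881869206096), np.float64(-2.6183216347399303)] [np.float64(0.4981726295707695), np.float64(-0.4074789386881877), np.float64(0.2224709446119952)] [np.float64(0.20218059553175213), np.float64(0.8225532528063114), np.float64(-0.2873850194894468), np.float64(0.44714539431960215)]
(np.float64(3.634847728722156e-07), (-1, 1, -1, 1, -1, 1, -1), array([ -0.,  -0., 180.]))
(np.float64(16.524177650379826), (-1, -1, -1, 1, -1, 1, -1), array([ 71.9,  -4.9, 164.9]))
(np.float64(25.407689758343086), (-1, 1, 1, 1, 1, 1, 1), array([   0. ,    0. , -172.2]))
(np.float64(27.710026657056115), (-1, -1, 1, 1, 1, 1, 1), array([ -69.3,    0. , -158.3]))
(np.float64(35.34514113660383), (-1, -1, -1, 1, 1, 1, 1), array([ -68.8,    0. , -157. ]))
```

```bash
cat > log.py <<'E'
from h import *
import json
s=st();print("q",np.round(s["joint_pos"],2))
open("log.jsonl","a").write(json.dumps([list(map(float,s[k])) for k in("joint_pos","tool_pos","eef_rot")])+"\n")
E
python3 log.py >/dev/null
```

Call:
send_rows(steps=[[[0,0,-0.02,0,-6,0,128],[0,0,-0.04,0,-12,0,128],[0,0,-0.04,0,-18,0,128],[0,0,-0.04,0,-24,0,128],[0,0,-0.04,0,-30,0,128],[0,0,-0.04,0,-30,0,128]]])

```text
time: 3.27
tool_pos: [0.4643, -0.402, 0.2393]
eef_rot: [0.197, 0.869, -0.323, 0.319]
ft_force: [-0.1, -0.4, 0.0]
grip_width: 0.0423
```

```bash
python3 log.py; python3 -c "
from h import *
goto([.5,-.3,.33],-31)"
```

```text
t 3.27 tcp [ 0.4643 -0.402   0.2393] rot
 [[ 0.588 -0.686  0.427]
 [-0.435 -0.714 -0.548]
 [ 0.682  0.137 -0.719]] F [-0.1 -0.4  0. ] g 0.0423
q [ 0.65  0.14 -0.19  2.24  1.45  0.33 -1.56]
shift mm [  38.5  -85.  -105.8] turn [array([ 12.31, -42.34,  -9.24])]
```

Call:
send_rows(steps=[[[0.005,-0.01,-0.02,1.5,-5,-1,128],[0.01,-0.02,-0.035,3,-10,-2,128],[0.015,-0.03,-0.05,4.5,-15,-3,128],[0.02,-0.045,-0.065,6,-20,-4.5,128],[0.025,-0.055,-0.08,7.5,-26,-6,128],[0.03,-0.07,-0.095,9,-32,-7,128],[0.038,-0.085,-0.105,11,-38,-8,128],[0.038,-0.085,-0.105,12.3,-42.3,-9.2,128],[0.038,-0.085,-0.105,12.3,-42.3,-9.2,128],[0.038,-0.085,-0.105,12.3,-42.3,-9.2,128]]])

```text
time: 4.1
tool_pos: [0.5039, -0.3005, 0.3323]
eef_rot: [-0.005, 0.964, -0.265, 0.003]
ft_force: [0.1, -0.4, -0.3]
grip_width: 0.0425
```

```bash
python3 log.py; python3 -c "
from h import *
goto([.473,.229,.20],-80.6)
goto([.473,.229,.20],99.4)"
```

```text
t 4.1 tcp [ 0.5039 -0.3005  0.3323] rot
 [[ 0.859 -0.512  0.009]
 [-0.512 -0.859  0.007]
 [ 0.004 -0.011 -1.   ]] F [ 0.1 -0.4 -0.3] g 0.0425
q [ 0.75  0.31 -0.37  1.54  0.1   1.31 -0.17]
shift mm [-298.  -437.7  135.9] turn [array([-0.7 ,  0.05, 49.83])]
shift mm [-298.  -437.7  135.9] turn [array([-0.7 ,  0.05, 49.83])]
```

Call:
send_rows(steps=[[[-0.02,-0.03,0,0,0,4,128],[-0.04,-0.06,0,0,0,8,128],[-0.06,-0.09,0,0,0,12,128],[-0.08,-0.12,0,0,0,16,128],[-0.1,-0.15,0,0,0,20,128],[-0.12,-0.18,0.02,0,0,24,128],[-0.14,-0.21,0.04,0,0,28,128],[-0.16,-0.24,0.06,0,0,32,128],[-0.18,-0.27,0.08,-0.2,0,36,128],[-0.2,-0.3,0.1,-0.4,0,40,128],[-0.22,-0.33,0.12,-0.6,0,44,128],[-0.245,-0.36,0.136,-0.7,0,48,128],[-0.27,-0.39,0.136,-0.7,0,49.8,128],[-0.29,-0.42,0.136,-0.7,0,49.8,128],[-0.298,-0.4377,0.136,-0.7,0,49.8,128],[-0.298,-0.4377,0.136,-0.7,0,49.8,128],[-0.298,-0.4377,0.136,-0.7,0,49.8,128]]])

```text
time: 5.52
tool_pos: [0.4738, 0.2322, 0.2011]
eef_rot: [-0.003, 0.764, -0.645, -0.002]
ft_force: [0.1, -0.2, -0.6]
grip_width: 0.0426
```

```bash
python3 log.py; python3 - <<'E'
from h import *
im,d,c=shot("wrist","w1.png")
P=cloud(d,c)
def near(lo,hi,x0,x1,y0,y1):
    m=(P[...,2]>lo)&(P[...,2]<hi)&(P[...,0]>x0)&(P[...,0]<x1)&(P[...,1]>y0)&(P[...,1]<y1)
    print(rect(P[m]),m.sum(),np.round(np.median(P[m][:,2]),4))
near(.092,.104,.43,.52,.19,.26)  # grip top 98mm
near(.1,.12,.40,.52,.28,.36)  # handle top 109mm
goto([.473,.229,.074],-80.6)
E
```

```text
t 5.52 tcp [0.4738 0.2322 0.2011] rot
 [[ 0.167 -0.986  0.001]
 [-0.986 -0.167  0.007]
 [-0.007 -0.002 -1.   ]] F [ 0.1 -0.2 -0.6] g 0.0426
q [-0.09  0.34 -0.56  1.85  0.2   1.   -2.14]
(array([475.7, 228.1]), 9.5, 33.3, 17.2) 722 0.0991
(array([460.2, 316. ]), 99.0, 49.7, 13.5) 1014 0.1098
shift mm [  1.6   1.2 126.7] turn [array([-0.09,  0.29,  0.08])]
```

View pics/w1.png

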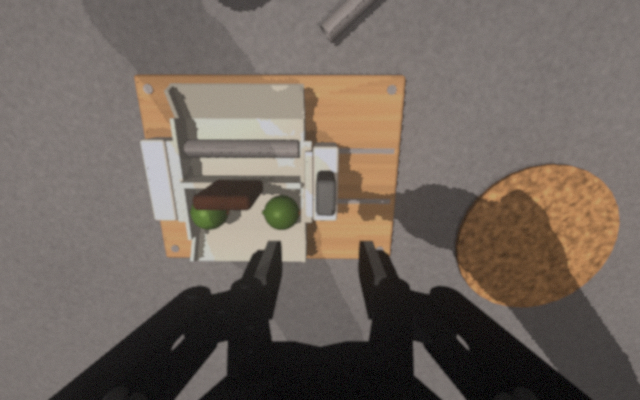

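Wrist picture: the grey grip is at (325,195) and the handle at (228,193), with one tube and two limes in the dish. Next I descend, grip and slide back.

Call:
send_rows(steps=[[[0.003,0,0.03,0,0,0,128],[0.003,0,0.06,0,0,0,128],[0.003,0,0.09,0,0,0,128],[0.003,0,0.11,0,0,0,128],[0.003,0,0.127,0,0,0,128],[0.003,0,0.127,0,0,0,128],[0.003,0,0.127,0,0,0,255],[0.003,0,0.127,0,0,0,255],[0.003,0,0.127,0,0,0,255],[0.003,0,0.127,0,0,0,255],[0.003,0,0.127,0,0,0,255]]], grip_force=40)

```text
time: 6.48
tool_pos: [0.4756, 0.2278, 0.0752]
eef_rot: [-0.003, 0.763, -0.646, -0.001]
ft_force: [0.7, -2.1, 8.2]
grip_width: 0.0173
```

Call:
send_rows(steps=[[[0.005,0,0,0,0,0,255],[0.01,0,0,0,0,0,255],[0.015,0,0,0,0,0,255],[0.02,0,0,0,0,0,255],[0.025,0,0,0,0,0,255],[0.03,0,0,0,0,0,255],[0.035,0,0,0,0,0,255],[0.04,0,0,0,0,0,255],[0.043,0,0,0,0,0,255],[0.043,0,0,0,0,0,255],[0.043,0,0,0,0,0,255]]])

```text
time: 7.4
tool_pos: [0.4828, 0.1841, 0.0752]
eef_rot: [-0.003, 0.763, -0.647, -0.0]
ft_force: [-1.2, -0.9, 5.5]
grip_width: 0.0176
```

```bash
python3 log.py
```

```text
t 7.4 tcp [0.4828 0.1841 0.0752] rot
 [[ 0.163 -0.987  0.003]
 [-0.987 -0.163  0.004]
 [-0.003 -0.004 -1.   ]] F [-1.2 -0.9  5.5] g 0.0176
q [-0.07  0.49 -0.49  1.99  0.33  0.74 -2.17]
```

Call:
send_rows(steps=[[[0,0,0,0,0,0,128],[0,0,0,0,0,0,128],[0,0,0,0,0,0,128],[0,0,-0.03,0,0,0,128],[0,0,-0.06,0,0,0,128],[0,0,-0.09,0,0,0,128],[0,0,-0.12,0,0,0,128],[0,0,-0.12,0,0,0,128]]])

```text
time: 8.07
tool_pos: [0.485, 0.1852, 0.2006]
eef_rot: [-0.006, 0.763, -0.647, 0.002]
ft_force: [0.7, 0.9, -0.2]
grip_width: 0.0426
```

```bash
python3 log.py; cat >> fk.py <<'E'
import json
SG=(-1,1,-1,1,-1,1,-1);Z180=np.diag([-1.,-1,1])
def rows(q):
    C=chain(q,SG); return np.hstack([np.array([[0],[0],[1.]]),C[0][:,:2],C[2],C[4],C[6]@Z180])
def fit():
    L=[json.loads(l) for l in open("log.jsonl")]+[list(map(list,d)) for d in D]
    A=np.vstack([rows(l[0]) for l in L]);b=np.hstack([l[1] for l in L])
    x,_,rk,sv=np.linalg.lstsq(A,b,rcond=1e-6);return x,np.abs(A@x-b).max(),rk,len(b)
E
python3 - <<'E'
from fk import *
x,r,k,n=fit();print(np.round(x,4),r,k,n)
im,d,c=shot("wrist");P=cloud(d,c)
m=(P[...,2]>.1)&(P[...,2]<.12)&(P[...,0]>.40)&(P[...,0]<.52)&(P[...,1]>.26)&(P[...,1]<.37);print("handle",rect(P[m]),m.sum())
E
```

```text
t 8.07 tcp [0.485  0.1852 0.2006] rot
 [[ 0.163 -0.987  0.011]
 [-0.987 -0.163  0.007]
 [-0.005 -0.012 -1.   ]] F [ 0.7  0.9 -0.2] g 0.0426
q [ 0.    0.32 -0.56  1.88  0.2   0.99 -2.05]
[ 2.840e-01  0.000e+00 -2.920e-02  0.000e+00 -1.880e-02  5.336e-01
  0.000e+00 -4.000e-04  4.525e-01 -0.000e+00 -0.000e+00  3.425e-01] 2.8160279386124643e-09 12 21
handle (array([460.4, 315.6]), 99.1, 49.3, 13.4) 1012
```

```bash
cat >> fk.py <<'E'
X=fit()[0]
LO=np.array([-2.95,-.29,-1.47,.14,-1.03,.13,-2.86]);HI=np.array([2.95,1.99,1.44,2.54,4.17,1.85,2.86])
def fk(q): return rows(q)@X, chain(q,SG)[6]@Z180
def ik(p,T,q0,w=.02):
    def f(q):
        P,M=fk(q); return np.r_[(P-p)*20,R.from_matrix(M.T@T).as_rotvec()*5,w*(q-q0)]
    r=least_squares(f,np.clip(q0,LO+.02,HI-.02),bounds=(LO,HI)); P,M=fk(r.x)
    return r.x,np.linalg.norm(P-p),np.degrees(np.linalg.norm(R.from_matrix(M.T@T).as_rotvec()))
def down(a,t=0):
    a=np.radians(a);x=np.array([np.cos(a),np.sin(a),0]);z=np.array([0,0,-1.])
    return np.c_[x,np.cross(z,x),z]@R.from_euler("y",-t,degrees=True).as_matrix()
E
python3 - <<'E'
from fk import *
tin=np.array([.472,-.355]);q0=status.sense()["joint_pos"]
for psi in range(-180,180,15):
    u=np.array([np.cos(np.radians(psi)),np.sin(np.radians(psi))]);p=np.r_[tin-.065*u,.175]
    q=np.array([.65,.4,-.1,1.7,.1,1.,0]);
    yaw=psi+37  # rough q7
    q[6]=np.radians((yaw+180)%360-180)
    o=[];jump=0
    for t in(0,15,30,40,50,60):
        qp=q;q,e,a=ik(p,down(psi,t),q);mg=np.min(np.minimum(q-LO,HI-q))
        if t: jump=max(jump,np.abs(q-qp).max()/ (10 if t>30 else 15))
        o.append("%.1f/%.0f/%.2f"%(e*1000,a,mg))
    print(psi,o,"rad/deg %.3f"%jump,np.round(q,2))
E
```

```text
-180 ['0.0/0/0.19', '0.0/0/0.35', '0.0/0/0.29', '0.0/0/0.09', '3.0/2/0.00', '10.5/6/0.00'] rad/deg 0.071 [ 1.78  0.83 -1.17  2.1  -1.03  0.13 -1.1 ]
-165 ['0.0/0/0.42', '0.0/0/0.64', '0.0/0/0.44', '0.0/0/0.34', '0.0/0/0.22', '0.0/0/0.12'] rad/deg 0.028 [ 1.78  0.9  -1.17  2.07 -0.78  0.25 -1.16]
-150 ['0.0/0/0.67', '0.0/0/0.71', '0.0/0/0.54', '0.0/0/0.35', '0.0/0/0.19', '0.0/0/0.08'] rad/deg 0.024 [ 1.51  0.73 -0.75  1.94 -0.95  0.72 -0.91]
-135 ['0.0/0/0.73', '0.0/0/0.72', '0.0/0/0.56', '0.0/0/0.41', '0.0/0/0.29', '0.0/0/0.20'] rad/deg 0.020 [ 1.35  0.73 -0.55  1.8  -0.83  1.02 -0.89]
-120 ['0.0/0/0.70', '0.0/0/0.73', '0.0/0/0.60', '0.0/0/0.49', '0.0/0/0.40', '0.0/0/0.32'] rad/deg 0.019 [ 1.22  0.78 -0.44  1.66 -0.71  1.26 -0.86]
-105 ['0.0/0/0.68', '0.0/0/0.74', '0.0/0/0.66', '0.0/0/0.56', '0.0/0/0.47', '0.0/0/0.37'] rad/deg 0.017 [ 1.11  0.83 -0.36  1.52 -0.6   1.48 -0.79]
-90 ['0.0/0/0.65', '0.0/0/0.73', '0.0/0/0.54', '0.0/0/0.42', '0.0/0/0.29', '0.0/0/0.18'] rad/deg 0.015 [ 1.    0.88 -0.29  1.39 -0.49  1.67 -0.7 ]
-75 ['0.0/0/0.63', '0.0/0/0.68', '0.0/0/0.45', '0.0/0/0.29', '0.
[... 1695 characters left out ...]
0.0/0/0.42', '0.0/0/0.38', '0.0/0/0.35', '0.0/0/0.28'] rad/deg 0.048 [-0.02  0.49  0.26  2.26  1.75  0.8   0.44]
120 ['0.0/0/0.19', '0.0/0/0.37', '0.0/0/0.26', '0.0/0/0.00', '0.0/0/0.26', '0.0/0/0.18'] rad/deg 0.102 [0.09 0.44 0.24 2.36 2.22 0.73 0.25]
135 ['0.0/0/0.00', '0.0/0/0.10', '0.0/0/0.17', '0.0/0/0.11', '0.0/0/0.26', '0.0/0/0.17'] rad/deg 0.121 [ 0.89  0.46 -0.55  2.37  2.51  0.84  0.47]
150 ['0.0/0/0.00', '0.0/0/0.05', '0.0/0/0.15', '5.3/3/0.00', '19.5/12/0.00', '33.4/20/0.00'] rad/deg 0.058 [ 0.97  0.3  -0.34  2.11 -1.03  0.13 -1.94]
165 ['0.0/0/0.00', '0.0/0/0.10', '0.0/0/0.19', '1.2/1/0.00', '13.5/8/0.00', '24.4/15/0.00'] rad/deg 0.080 [ 1.66  0.62 -1.04  2.09 -1.03  0.13 -1.41]
```

Forward kinematics fit exactly. Pouring towards heading 60° keeps wide joint margins. Now the handle.

```bash
python3 -c "
from h import *
goto([.4595,.316,.20],9.3)"
```

```text
shift mm [-133.8    2.9   -1.4] turn [array([ -0.63,  -0.26, -89.92])]
```

Call:
send_rows(steps=[[[-0.015,0,0,0,0,-6,128],[-0.03,0,0,0,0,-12,128],[-0.045,0,0,0,0,-18,128],[-0.06,0,0,0,0,-24,128],[-0.075,0,0,0,0,-30,128],[-0.09,0,0,0,0,-36,128],[-0.105,0,0,0,0,-42,128],[-0.12,0.001,0,0,0,-48,128],[-0.134,0.003,0,0,0,-54,128],[-0.134,0.003,0,0,0,-60,128],[-0.134,0.003,0,0,0,-66,128],[-0.134,0.003,0,0,0,-72,128],[-0.134,0.003,0,0,0,-78,128],[-0.134,0.003,0,0,0,-84,128],[-0.134,0.003,-0.001,-0.6,-0.3,-90,128],[-0.134,0.003,-0.001,-0.6,-0.3,-90,128],[-0.134,0.003,-0.001,-0.6,-0.3,-90,128]]])

```text
time: 9.53
tool_pos: [0.4592, 0.3158, 0.1985]
eef_rot: [-0.0, 0.997, 0.08, -0.001]
ft_force: [-0.7, -0.8, 0.8]
grip_width: 0.0424
```

```bash
python3 log.py; python3 - <<'E'
from h import *
im,d,c=shot("wrist");P=cloud(d,c)
m=(P[...,2]>.1)&(P[...,2]<.12)&(P[...,0]>.40)&(P[...,0]<.52)&(P[...,1]>.26)&(P[...,1]<.37);print("handle",rect(P[m]),m.sum())
goto([.4595,.316,.081],9.3)
E
```

```text
t 9.53 tcp [0.4592 0.3158 0.1985] rot
 [[ 0.987  0.16  -0.002]
 [ 0.16  -0.987  0.001]
 [-0.002 -0.001 -1.   ]] F [-0.7 -0.8  0.8] g 0.0424
q [-0.01  0.49 -0.92  1.77  0.44  1.1  -0.91]
handle (array([458.8, 316.8]), 99.5, 49.4, 13.0) 896
shift mm [  0.5   0.  117.7] turn [array([-0.04,  0.08, -0.13])]
```

Call:
send_rows(steps=[[[0,-0.001,0.03,0,0,0,128],[0,-0.001,0.06,0,0,0,128],[0,-0.001,0.09,0,0,0,128],[0,-0.001,0.11,0,0,0,128],[0,-0.001,0.118,0,0,0,128],[0,-0.001,0.118,0,0,0,128],[0,-0.001,0.118,0,0,0,255],[0,-0.001,0.118,0,0,0,255],[0,-0.001,0.118,0,0,0,255],[0,-0.001,0.118,0,0,0,255],[0,-0.001,0.118,0,0,0,255],[0,-0.001,0.118,0,0,0,255]]], grip_force=100)

```text
time: 10.58
tool_pos: [0.4597, 0.3177, 0.0823]
eef_rot: [-0.001, 0.997, 0.08, 0.001]
ft_force: [-0.7, -0.1, 7.1]
grip_width: 0.0133
```

Call:
send_rows(steps=[[[0,0,-0.005,0,0,0,255],[0,0,-0.01,0,0,0,255],[0,0,-0.02,0,0,0,255],[0,0,-0.03,0,0,0,255],[0,0,-0.045,0,0,0,255],[0,0,-0.06,0,0,0,255],[0,0,-0.08,0,0,0,255],[0,0,-0.1,0,0,0,255],[0,0,-0.115,0,0,0,255],[0,0,-0.12,0,0,0,255],[0,0,-0.12,0,0,0,255]]])

```text
time: 11.5
tool_pos: [0.46, 0.3179, 0.2041]
eef_rot: [-0.001, 0.997, 0.08, 0.002]
ft_force: [0.2, 0.2, -5.8]
grip_width: 0.0129
```

```bash
python3 log.py; python3 - <<'E'
from h import *
im,d,c=shot("scene","s2.png");np.savez("s2.npz",im=im,d=d)
im,d,c=shot("top");np.savez("t2.npz",im=im,d=d)
goto([.43,0.05,.20],20)
E
```

```text
t 11.5 tcp [0.46   0.3179 0.2041] rot
 [[ 0.987  0.159  0.003]
 [ 0.159 -0.987  0.003]
 [ 0.004 -0.003 -1.   ]] F [ 0.2  0.2 -5.8] g 0.0129
q [-0.01  0.49 -0.92  1.76  0.43  1.1  -0.91]
shift mm [-71.3 258.9   1.5] turn [array([ -0.06,  -0.06, -10.87])]
```

View pics/s2.png

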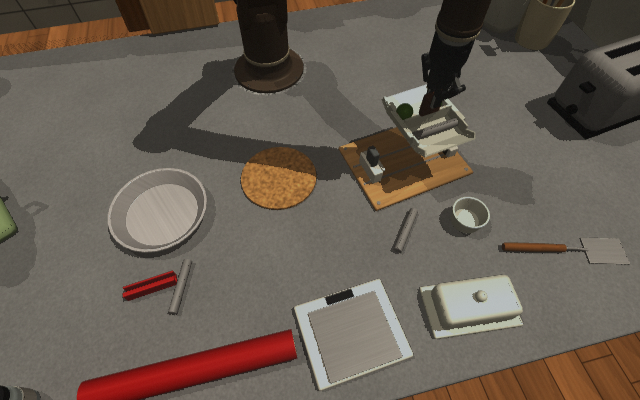

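The scene view shows the dish lifted with its contents. One loose tube has been knocked to about (180,287), next to the clip. The tin is unmoved at (158,210). I'll carry the dish gently to the tin.

Call:
send_rows(steps=[[[-0.001,0.005,0,0,0,0,255],[-0.003,0.015,0,0,0,-1,255],[-0.006,0.03,0,0,0,-2,255],[-0.009,0.05,0,0,0,-3,255],[-0.014,0.075,0,0,0,-5,255],[-0.019,0.1,0,0,0,-7,255],[-0.024,0.125,0,0,0,-9,255],[-0.029,0.15,0,0,0,-11,255],[-0.033,0.175,0,0,0,-13,255],[-0.038,0.2,0,0,0,-15,255],[-0.043,0.225,0,0,0,-17,255],[-0.048,0.25,0,0,0,-19,255],[-0.052,0.275,0,0,0,-21,255],[-0.057,0.3,0,0,0,-23,255],[-0.061,0.32,0,0,0,-25,255],[-0.065,0.34,0,0,0,-26,255],[-0.067,0.352,0,0,0,-26,255],[-0.068,0.358,0,0,0,-26,255],[-0.068,0.358,0,0,0,-26,255]]])

```text
time: 13.18
tool_pos: [0.4483, -0.0489, 0.2007]
eef_rot: [-0.001, 0.954, 0.301, -0.0]
ft_force: [-0.5, 0.3, -6.3]
grip_width: 0.013
```

```bash
python3 log.py; python3 - <<'E'
from h import *
goto([.4395,-.411,.204],60)
E
```

```text
t 13.18 tcp [ 0.4483 -0.0489  0.2007] rot
 [[ 0.819  0.573 -0.001]
 [ 0.573 -0.819  0.001]
 [-0.    -0.001 -1.   ]] F [-0.5  0.3 -6.3] g 0.013
q [ 0.92  0.33 -1.08  2.    0.35  1.01  0.28]
shift mm [-214.8  291.7   -3.8] turn [array([-8.000e-02, -2.000e-02, -2.502e+01])]
```

Call:
send_rows(steps=[[[-0.003,0.004,0,0,0,0,255],[-0.009,0.012,0,0,0,-1,255],[-0.018,0.024,0,0,0,-2,255],[-0.03,0.041,0,0,0,-4,255],[-0.045,0.061,0,0,0,-6,255],[-0.06,0.081,0,0,0,-8,255],[-0.075,0.102,0,0,0,-10,255],[-0.09,0.122,0,0,0,-12,255],[-0.105,0.143,0,0,0,-14,255],[-0.12,0.163,0,0,0,-16,255],[-0.135,0.183,0,0,0,-18,255],[-0.15,0.204,0,0,0,-20,255],[-0.165,0.224,0,0,0,-22,255],[-0.18,0.244,0,0,0,-24,255],[-0.192,0.261,0,0,0,-25,255],[-0.203,0.276,0,0,0,-25,255],[-0.21,0.286,0,0,0,-25,255],[-0.215,0.292,0,0,0,-25,255],[-0.215,0.292,0,0,0,-25,255]]])

```text
time: 14.77
tool_pos: [0.4394, -0.4123, 0.1997]
eef_rot: [-0.001, 0.866, 0.499, -0.0]
ft_force: [-0.4, -0.5, -6.4]
grip_width: 0.0128
```

```bash
python3 log.py; python3 - <<'E'
from fk import *
im,d,c=shot("top","t3.png");P=cloud(d,c)
m=(P[...,2]>.024)&(P[...,2]<.04)&(P[...,0]>.33)&(P[...,0]<.61)&(P[...,1]<-.22)&(P[...,1]>-.5);print("tin visible rim",rect(P[m]),m.sum())
im,d,c=shot("scene","s3.png");P=cloud(d,c)
m=(P[...,2]>.024)&(P[...,2]<.04)&(P[...,0]>.33)&(P[...,0]<.61)&(P[...,1]<-.22)&(P[...,1]>-.5);print("tin visible rim scene",rect(P[m]),m.sum())
s=status.sense();q=s["joint_pos"]
for t in range(0,66,10):
    q,e,a=ik(np.r_[s["tool_pos"][:2],.175],down(60,t),q);print(t,round(e*1000,1),round(a,1),np.round(q,2))
E
```

```text
t 14.77 tcp [ 0.4394 -0.4123  0.1997] rot
 [[ 0.501  0.865 -0.001]
 [ 0.865 -0.501  0.002]
 [ 0.001 -0.002 -1.   ]] F [-0.4 -0.5 -6.4] g 0.0128
q [ 1.36  0.62 -1.02  1.65  0.56  1.2   1.26]
tin visible rim (array([ 474.3, -334.6]), 172.2, 235.3, 194.5) 1080
tin visible rim scene (array([ 487.1, -346.9]), 122.7, 234.7, 206.9) 1050
0 0.0 0.0 [ 1.35  0.64 -1.    1.68  0.59  1.15  1.23]
10 0.0 0.0 [ 1.23  0.6  -0.94  1.71  0.71  1.18  1.1 ]
20 0.0 0.0 [ 1.09  0.59 -0.88  1.74  0.84  1.24  0.95]
30 0.0 0.0 [ 0.96  0.6  -0.81  1.76  0.96  1.33  0.81]
40 0.0 0.0 [ 0.83  0.64 -0.75  1.78  1.06  1.44  0.69]
50 0.0 0.0 [ 0.71  0.69 -0.68  1.79  1.15  1.55  0.59]
60 0.0 0.0 [ 0.61  0.76 -0.62  1.79  1.22  1.67  0.5 ]
```

View pics/s3.png

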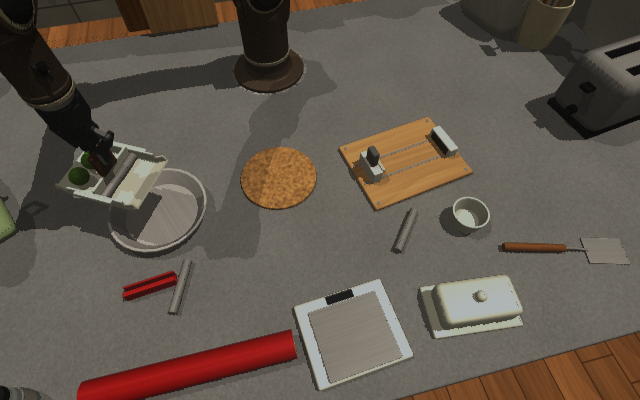

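The scene view shows the dish over the tin's near rim, with the tube and limes in it and its pouring lip facing the middle of the tin. Tilting slowly now.

Call:
send_rows(steps=[[[0,0,0.003,0,-1,0,255],[0,0,0.006,0,-2,0,255],[0,0,0.01,0,-4,0,255],[0,0,0.014,0,-6,0,255],[0,0,0.018,0,-8,0,255],[0,0,0.022,0,-10,0,255],[0,0,0.025,0,-12,0,255],[0,0,0.025,0,-14,0,255],[0,0,0.025,0,-16,0,255],[0,0,0.025,0,-18,0,255],[0,0,0.025,0,-20,0,255],[0,0,0.025,0,-22,0,255],[0,0,0.025,0,-24,0,255],[0,0,0.025,0,-26,0,255],[0,0,0.025,0,-28,0,255],[0,0,0.025,0,-30,0,255],[0,0,0.025,0,-32,0,255],[0,0,0.025,0,-34,0,255],[0,0,0.025,0,-34,0,255]]])

```text
time: 16.45
tool_pos: [0.4415, -0.4069, 0.1744]
eef_rot: [0.146, 0.827, 0.481, -0.252]
ft_force: [0.2, 0.8, -7.3]
grip_width: 0.013
```

```bash
python3 log.py
```

```text
t 16.45 tcp [ 0.4415 -0.4069  0.1744] rot
 [[ 0.41   0.869 -0.277]
 [ 0.722 -0.495 -0.483]
 [-0.557 -0.002 -0.83 ]] F [ 0.2  0.8 -7.3] g 0.013
q [ 0.89  0.61 -0.77  1.77  0.99  1.36  0.77]
```

Call:
send_rows(steps=[[[0,0,0,0,-2,0,255],[0,0,0,0,-4,0,255],[0,0,0,0,-6,0,255],[0,0,0,0,-8,0,255],[0,0,0,0,-10,0,255],[0,0,0,0,-12,0,255],[0,0,0,0,-14,0,255],[0,0,0,0,-16,0,255],[0,0,0,0,-18,0,255],[0,0,0,0,-18,0,255],[0,0,0,0,-18,0,255],[0,0,0,0,-18,0,255],[0,0,0,0,-18,0,255],[0,0,0,0,-18,0,255],[0,0,0,0,-18,0,255],[0,0,0,0,-18,0,255]]])

```text
time: 17.78
tool_pos: [0.4414, -0.4072, 0.1747]
eef_rot: [0.219, 0.777, 0.452, -0.379]
ft_force: [-0.6, -0.4, -5.8]
grip_width: 0.013
```

```bash
python3 log.py; python3 - <<'E'
from h import *
im,d,c=shot("scene","s4.png"); cv2.imwrite("pics/s4c.png",cv2.resize(im[80:330,30:280,::-1],None,fx=2.4,fy=2.4))
E
```

```text
t 17.78 tcp [ 0.4414 -0.4072  0.1747] rot
 [[ 0.305  0.869 -0.391]
 [ 0.537 -0.496 -0.683]
 [-0.787 -0.001 -0.617]] F [-0.6 -0.4 -5.8] g 0.013
q [ 0.68  0.7  -0.66  1.79  1.16  1.57  0.57]
```

View pics/s4c.png

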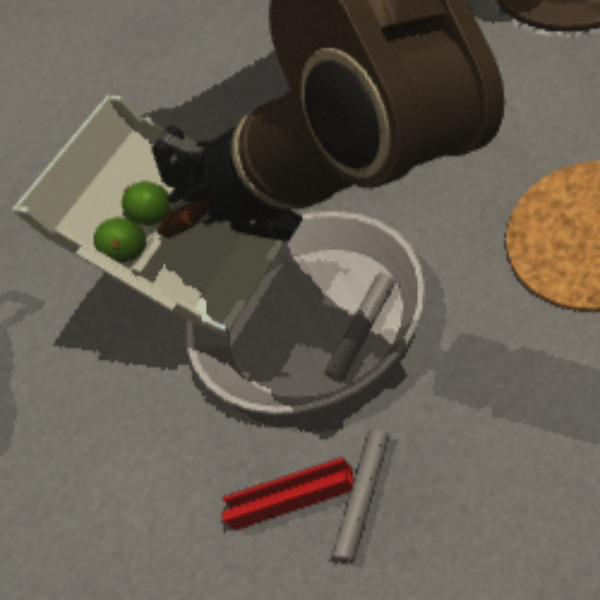

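The tube lies in the tin and both limes are in the dish against the divider. Righting it slowly.

Call:
send_rows(steps=[[[0,0,0,0,2,0,255],[0,0,0,0,5,0,255],[0,0,0,0,8,0,255],[0,0,0,0,11,0,255],[0,0,0,0,14,0,255],[0,0,0,0,17,0,255],[0,0,0,0,20,0,255],[0,0,0,0,23,0,255],[0,0,0,0,26,0,255],[0,0,0,0,29,0,255],[0,0,0,0,32,0,255],[0,0,0,0,34,0,255],[0,0,0,0,36,0,255],[0,0,0,0,38,0,255],[0,0,0,0,40,0,255],[0,0,0,0,42,0,255],[0,0,0,0,44,0,255],[0,0,0,0,45,0,255],[0,0,0,0,46,0,255],[0,0,0,0,47,0,255]]])

```text
time: 19.5
tool_pos: [0.4409, -0.4074, 0.1748]
eef_rot: [0.021, 0.864, 0.502, -0.037]
ft_force: [0.1, 1.0, -5.3]
grip_width: 0.0126
```

```bash
python3 - <<'E'
from h import *
s=st();goto([.4394,-.411,.19],60); goto([.4326,-.0515,.19],30)
E
```

```text
t 19.5 tcp [ 0.4409 -0.4074  0.1748] rot
 [[ 0.494  0.869 -0.043]
 [ 0.866 -0.496 -0.073]
 [-0.085 -0.002 -0.996]] F [ 0.1  1.  -5.3] g 0.0126
shift mm [ -5.2   0.5 -14.8] turn [array([-0.09,  4.86,  0.3 ])]
shift mm [ 302.6 -183.6  -40.6] turn [array([ 1.19,  4.77, 30.28])]
```

Call:
send_rows(steps=[[[0,0,-0.004,0,1,0,255],[0,0,-0.008,0,2,0,255],[0,0,-0.012,0,3,0,255],[-0.002,0,-0.016,0,4,0,255],[-0.003,0,-0.02,0,4.9,0,255],[-0.003,0,-0.02,0,4.9,0,255]]])

```text
time: 20.0
tool_pos: [0.4401, -0.4098, 0.1959]
eef_rot: [-0.001, 0.865, 0.501, 0.0]
ft_force: [0.0, -0.5, -5.8]
grip_width: 0.0125
```

```bash
python3 - <<'E'
from h import *
for n in("top","scene"):
    z=np.load(n+"0.npz");c=cam(n);hsv=cv2.cvtColor(z["im"],cv2.COLOR_RGB2HSV)
    m=((hsv[...,0]>8)&(hsv[...,0]<22)&(hsv[...,1]>100)).astype(np.uint8)
    m=cv2.morphologyEx(m,cv2.MORPH_CLOSE,np.ones((5,5)))
    k,l,s,ce=cv2.connectedComponentsWithStats(m)
    P=ray(ce,.008,c)
    for i in range(1,k):
        if s[i,4]>2000:
            v,u=np.nonzero(l==i);print(n,rect(ray(np.c_[u,v],.008,c)),np.round(ray(np.c_[u,v],.008,c).mean(0)*1000,1))
st();goto([.434,-.050,.19],30)
E
```

```text
top (array([1071.3,   62. ]), 88.6, 1857.9, 202.9) [1081.5   73.5    8. ]
top (array([463.3, 287.5]), 99.4, 290.9, 219.3) [467.2 237.2   8. ]
top (array([433.2, -51.2]), 179.9, 197.5, 197.2) [431.8 -51.1   8. ]
scene (array([-208.3, -260.4]), 75.1, 1270.6, 497.7) [-262.2 -215.     8. ]
scene (array([466.6, 287.4]), 99.3, 292.1, 222.3) [501.4 230.9   8. ]
scene (array([438.5, -51.1]), 165.8, 199.3, 198.2) [441.7 -51.9   8. ]
scene (array([1052.5,  330.3]), 90.0, 519.2, 105.9) [1036.1  385.1    8. ]
t 20.0 tcp [ 0.4401 -0.4098  0.1959] rot
 [[ 0.497  0.868  0.   ]
 [ 0.868 -0.497  0.001]
 [ 0.001 -0.001 -1.   ]] F [ 0.  -0.5 -5.8] g 0.0125
shift mm [ 309.2 -184.1    6.4] turn [array([-0.05, -0.07, 30.2 ])]
```

Call:
send_rows(steps=[[[0.003,-0.002,0,0,0,0,255],[0.01,-0.006,0,0,0,1,255],[0.022,-0.013,0,0,0,3,255],[0.038,-0.022,0,0,0,5,255],[0.058,-0.034,0,0,0,7,255],[0.08,-0.047,0,0,0,9,255],[0.102,-0.06,0,0,0,11,255],[0.124,-0.073,0,0,0,13,255],[0.146,-0.086,0,0,0,15,255],[0.168,-0.099,0,0,0,17,255],[0.19,-0.112,0,0,0,19,255],[0.212,-0.125,0,0,0,21,255],[0.234,-0.138,0,0,0,23,255],[0.256,-0.151,0,0,0,25,255],[0.275,-0.162,0,0,0,27,255],[0.29,-0.171,0,0,0,29,255],[0.301,-0.178,0,0,0,30,255],[0.307,-0.181,0,0,0,30,255],[0.309,-0.182,0,0,0,30,255],[0.309,-0.182,0,0,0,30,255]]])

```text
time: 21.67
tool_pos: [0.4357, -0.051, 0.1965]
eef_rot: [-0.0, 0.965, 0.261, 0.0]
ft_force: [0.2, -0.7, -5.7]
grip_width: 0.0126
```

```bash
python3 log.py; python3 - <<'E'
from h import *
im,d,c=shot("wrist","w5.png"); goto([.4355,-.051,.0775],30)
E
```

```text
t 21.67 tcp [ 0.4357 -0.051   0.1965] rot
 [[ 0.863  0.505  0.   ]
 [ 0.505 -0.863  0.001]
 [ 0.001 -0.001 -1.   ]] F [ 0.2 -0.7 -5.7] g 0.0126
q [ 0.93  0.31 -1.07  2.03  0.32  0.99  0.22]
shift mm [ 1.000e-01 -6.000e-01  1.189e+02] turn [array([-0.05, -0.03,  0.23])]
```

View pics/w5.png

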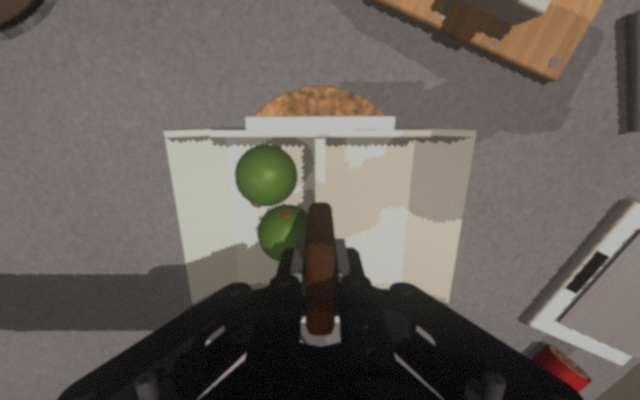

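The wrist view shows both limes in the dish's left section, the other section empty, and the trivet symmetric behind the dish. Lowering.

Call:
send_rows(steps=[[[0,-0.0005,0.015,0,0,0,255],[0,-0.0005,0.035,0,0,0,255],[0,-0.0005,0.055,0,0,0,255],[0,-0.0005,0.075,0,0,0,255],[0,-0.0005,0.09,0,0,0,255],[0,-0.0005,0.1,0,0,0,255],[0,-0.0005,0.107,0,0,0,255],[0,-0.0005,0.112,0,0,0,255],[0,-0.0005,0.115,0,0,0,255],[0,-0.0005,0.117,0,0,0,255],[0,-0.0005,0.118,0,0,0,255],[0,-0.0005,0.118,0,0,0,255],[0,-0.0005,0.118,0,0,0,255]]])

```text
time: 22.8
tool_pos: [0.4358, -0.0512, 0.0788]
eef_rot: [-0.0, 0.965, 0.261, 0.0]
ft_force: [0.2, -0.4, -5.8]
grip_width: 0.0125
```

Call:
send_rows(steps=[[[0,0,0.0005,0,0,0,255],[0,0,0.001,0,0,0,255],[0,0,0.0015,0,0,0,255],[0,0,0.0015,0,0,0,255]]])

```text
time: 23.13
tool_pos: [0.4363, -0.0514, 0.0783]
eef_rot: [0.001, 0.965, 0.261, 0.001]
ft_force: [-4.0, -1.2, 10.5]
grip_width: 0.0124
```

Seated, so I release to a partial opening and rise. Fully open isn't needed.

Call:
send_rows(steps=[[[0,0,0.001,0,0,0,128],[0,0,0.001,0,0,0,128],[0,0,0.001,0,0,0,128],[0,0,-0.02,0,0,0,128],[0,0,-0.05,0,0,0,128],[0,0,-0.08,0,0,0,128],[0,0,-0.11,0,0,0,128],[0,0,-0.15,0,0,0,128],[0,0,-0.19,0,0,0,128],[0,0,-0.22,0,0,0,128]]])

```text
time: 23.97
tool_pos: [0.4365, -0.0504, 0.3013]
eef_rot: [0.001, 0.965, 0.261, 0.002]
ft_force: [0.9, -1.4, 0.2]
grip_width: 0.0427
```

```bash
python3 log.py; python3 - <<'E'
from h import *
im,d,c=shot("top","t6.png"); np.savez("t6.npz",im=im,d=d);P=cloud(d,c)
im2,d2,c2=shot("scene"); np.savez("s6.npz",im=im2,d=d2);P2=cloud(d2,c2)
def tubes(P,n):
    m=((P[...,2]>.006)&(P[...,2]<.035)&(P[...,0]>.56)&(P[...,0]<.78)).astype(np.uint8)
    k,l,s,_=cv2.connectedComponentsWithStats(m)
    for i in range(1,k):
        if s[i,4]>150: q=P[l==i];print(n,rect(q),len(q),np.round(np.percentile(q[:,2],95),3),np.round(im[l==i].mean(0) if n=="top" else 0))
tubes(P,"top");tubes(P2,"scene")
for Pn,n in((P,"top"),(P2,"scene")):
    m=(Pn[...,2]>.1)&(Pn[...,2]<.112)&(abs(Pn[...,0]-.434)<.05)&(abs(Pn[...,1]+.051)<.05)
    if m.sum()>20: print(n,"handle",rect(Pn[m]),m.sum())
    m=(Pn[...,2]>.022)&(Pn[...,2]<.05)&(Pn[...,0]>.33)&(Pn[...,0]<.61)&(Pn[...,1]<-.2)&(Pn[...,1]>-.52)
    print(n,"tin",rect(Pn[m]))
E
```

```text
t 23.97 tcp [ 0.4365 -0.0504  0.3013] rot
 [[ 0.863  0.504  0.004]
 [ 0.504 -0.864 -0.001]
 [ 0.003  0.003 -1.   ]] F [ 0.9 -1.4  0.2] g 0.0427
q [ 1.07  0.16 -1.15  1.88  0.16  1.2   0.39]
top (array([772.5,  21.3]), 90.0, 181.9, 14.9) 286 0.02 [172. 166. 156.]
top (array([772.4, 465.2]), 75.3, 105.5, 18.9) 215 0.021 [138.  87.  43.]
top (array([ 656., -368.]), 69.3, 128.8, 120.2) 702 0.03 [163.  79.  71.]
top (array([679.2, 376.1]), 143.2, 70.6, 50.6) 271 0.033 [133. 128. 115.]
top (array([664. , 213.8]), 140.1, 119.7, 20.1) 335 0.021 [141. 131. 122.]
top (array([ 574.2, -356.8]), 90.0, 145.7, 28.1) 493 0.034 [170. 157. 148.]
top (array([569.4, 261.2]), 94.7, 204.7, 30.9) 521 0.014 [218. 163.  96.]
scene (array([577.8, 268.8]), 90.6, 222.0, 36.7) 642 0.014 0
scene (array([663.3, 380.5]), 37.2, 71.9, 40.8) 360 0.034 0
scene (array([666.4, 214.3]), 140.0, 122.2, 19.8) 383 0.021 0
scene (array([ 576.1, -354.7]), 89.6, 154.2, 31.1) 325 0.034 0
scene (array([774.8, 462. ]), 73.7, 98.2, 20.6) 229 0.021 0
scene (array([ 660.2, -369.4]), 71.5, 129.3, 120.7) 1227 0.029 0
scene (array([774.5,  45.3]), 90.5, 135.9, 12.0) 183 0.019 0
top tin (array([ 479.1, -389.4]), 13.2, 235.6, 166.0)
scene handle (array([437.4, -51.8]), 121.2, 47.8, 13.8) 95
scene tin (array([ 473.7, -354.9]), 38.4, 235.8, 235.4)
```

View pics/t6.png

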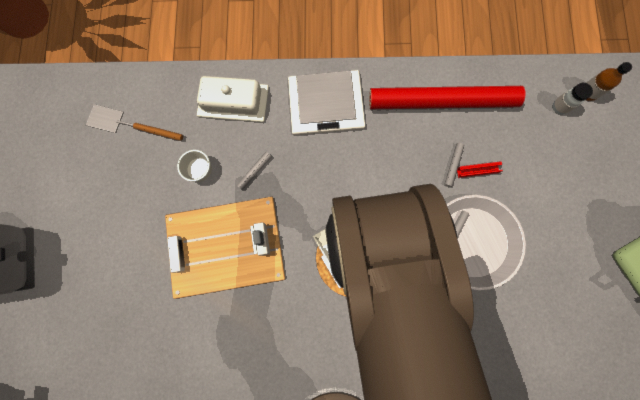

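Top view: the dish is on the trivet (partly hidden by the arm), a tube lies in the tin, tube A at (255,170) is unmoved, and tube B at (455,164) lies beside the clip at (480,169). Scene depth puts the dish handle about 1 mm from the trivet centre. Tube A first.

```bash
python3 - <<'E'
from h import *
goto([.6655,.2145,.16],50)
for n in("t6","s6"):
    z=np.load(n+".npz");im=z["im"].astype(int);c=cam("top" if n=="t6" else "scene");P=cloud(z["d"],c)
    red=(im[...,0]>im[...,1]*1.5+10);box=(P[...,0]>.58)&(P[...,0]<.75)&(P[...,1]<-.28)&(P[...,1]>-.46)&(P[...,2]>.006)&(P[...,2]<.035)
    t=cv2.morphologyEx((box&~red).astype(np.uint8),cv2.MORPH_OPEN,np.ones((3,3)))>0
    k,l,s,_=cv2.connectedComponentsWithStats(t.astype(np.uint8));i=1+np.argmax(s[1:,4])
    print(n,"tubeB",rect(P[l==i]),(l==i).sum(),"clip",rect(P[box&red]))
    b=(abs(P[...,0]-.473)<.09)&(abs(P[...,1]+.355)<.09)&(np.hypot(P[...,0]-.473,P[...,1]+.355)<.088)&(P[...,2]>.011)&(P[...,2]<.03)
    k,l,s,_=cv2.connectedComponentsWithStats(b.astype(np.uint8));i=1+np.argmax(s[1:,4]);print(n,"tube in tin",rect(P[l==i]),(l==i).sum())
E
```

```text
shift mm [ 328.8 -116.1  144. ] turn [array([  0.5 ,  -0.27, -19.79])]
t6 tubeB (array([ 675.1, -318. ]), 161.3, 119.8, 20.5) 341 clip (array([ 659.1, -381.6]), 96.5, 109.2, 26.6)
t6 tube in tin (array([ 519.2, -320.6]), 150.9, 68.0, 19.0) 170
s6 tubeB (array([ 677.4, -317.9]), 161.1, 120.7, 20.9) 494 clip (array([ 662.3, -381.2]), 96.2, 109.0, 28.1)
s6 tube in tin (array([ 498.2, -307.8]), 151.0, 120.4, 20.7) 381
```

Call:
send_rows(steps=[[[0.02,-0.007,0.005,0,0,-2,128],[0.055,-0.02,0.01,0,0,-4,128],[0.09,-0.032,0.02,0,0,-6,128],[0.125,-0.044,0.03,0,0,-8,128],[0.16,-0.056,0.045,0,0,-10,128],[0.195,-0.069,0.06,0,0,-12,128],[0.23,-0.081,0.08,0,0,-14,128],[0.265,-0.094,0.1,0,0,-16,128],[0.3,-0.106,0.12,0,0,-18,128],[0.329,-0.116,0.144,0.5,-0.3,-19.8,128],[0.329,-0.116,0.144,0.5,-0.3,-19.8,128],[0.329,-0.116,0.144,0.5,-0.3,-19.8,128]]])

```text
time: 25.07
tool_pos: [0.6643, 0.2164, 0.1555]
eef_rot: [-0.001, 0.906, 0.424, -0.003]
ft_force: [-0.3, 0.2, 0.7]
grip_width: 0.0426
```

```bash
python3 log.py; cat > wt.py <<'E'
import sys
from h import *
x,y,z=map(float,sys.argv[1:4])
im,d,c=shot("wrist");P=cloud(d,c)
m=((P[...,2]>.005)&(P[...,2]<.026)&(np.hypot(P[...,0]-x,P[...,1]-y)<.09)&(im[...,0]<im[...,1]*1.5+10)).astype(np.uint8)
k,l,s,_=cv2.connectedComponentsWithStats(m)
for i in range(1,k):
    if s[i,4]>150: print(rect(P[l==i]),s[i,4],np.round(np.percentile(P[l==i][:,2],95),3))
E
python3 wt.py .6655 .2145 0; python3 -c "
from h import *
goto([.6655,.2145,.0095],50)"
```

```text
t 25.07 tcp [0.6643 0.2164 0.1555] rot
 [[ 0.64   0.768 -0.007]
 [ 0.768 -0.641 -0.   ]
 [-0.004 -0.005 -1.   ]] F [-0.3  0.2  0.7] g 0.0426
q [ 0.17  0.81 -0.95  1.43  0.66  1.25  0.03]
(array([583., 205.]), 99.5, 86.4, 13.9) 1017 0.015
(array([666.4, 213.7]), 140.4, 120.2, 20.0) 2246 0.022
shift mm [  0.2   1.5 148.4] turn [array([-0.15,  0.15,  0.09])]
```

Call:
send_rows(steps=[[[0.0005,0.0015,0.035,0,0,0,128],[0.0005,0.0015,0.07,0,0,0,128],[0.0005,0.0015,0.105,0,0,0,128],[0.0005,0.0015,0.13,0,0,0,128],[0.0005,0.0015,0.146,0,0,0,128],[0.0005,0.0015,0.146,0,0,0,128],[0.0005,0.0015,0.146,0,0,0,255],[0.0005,0.0015,0.146,0,0,0,255],[0.0005,0.0015,0.146,0,0,0,255],[0.0005,0.0015,0.146,0,0,0,255],[0.0005,0.0015,0.12,0,0,0,255],[0.0005,0.0015,0.09,0,0,0,255],[0.0005,0.0015,0.06,0,0,0,255],[0.0005,0.0015,0.03,0,0,0,255],[0.0005,0.0015,-0.01,0,0,0,255],[0.0005,0.0015,-0.04,0,0,0,255],[0.0005,0.0015,-0.04,0,0,0,255]]], grip_force=40)

```text
time: 26.53
tool_pos: [0.6687, 0.2172, 0.207]
eef_rot: [-0.0, 0.906, 0.423, 0.004]
ft_force: [-0.3, 1.5, 0.5]
grip_width: 0.0179
```

```bash
python3 log.py; python3 - <<'E'
from h import *
z=0.2
goto([.46,-.365,z],61)
goto([.55,-.05,z],61)
E
```

```text
t 26.53 tcp [0.6687 0.2172 0.207 ] rot
 [[ 0.642  0.767  0.007]
 [ 0.767 -0.642  0.004]
 [ 0.008  0.002 -1.   ]] F [-0.3  1.5  0.5] g 0.0179
q [ 0.17  0.76 -0.98  1.38  0.63  1.32  0.05]
shift mm [-580.5  213.5    3. ] turn [array([  0.18,  -0.42, -10.92])]
shift mm [-281.2   80.4    5. ] turn [array([  0.18,  -0.42, -10.92])]
```

Call:
send_rows(steps=[[[-0.015,0.005,0,0,0,0,255],[-0.045,0.017,0,0,0,-1,255],[-0.078,0.03,0,0,0,-2,255],[-0.112,0.043,0,0,0,-3,255],[-0.146,0.056,0,0,0,-3,255],[-0.18,0.069,0,0,0,-4,255],[-0.214,0.082,0,0,0,-5,255],[-0.248,0.095,0,0,0,-6,255],[-0.282,0.108,0,0,0,-7,255],[-0.316,0.121,0,0,0,-8,255],[-0.35,0.134,0,0,0,-9,255],[-0.384,0.147,0,0,0,-10,255],[-0.418,0.16,0,0,0,-10,255],[-0.452,0.173,0,0,-0.2,-11,255],[-0.486,0.186,0,0,-0.4,-11,255],[-0.52,0.199,0,0.2,-0.4,-11,255],[-0.55,0.21,0,0.2,-0.4,-11,255],[-0.572,0.218,0.003,0.2,-0.4,-11,255],[-0.572,0.218,0.003,0.2,-0.4,-11,255],[-0.572,0.218,0.003,0.2,-0.4,-11,255]]])

```text
time: 28.2
tool_pos: [0.4681, -0.3628, 0.2002]
eef_rot: [-0.0, 0.862, 0.507, 0.0]
ft_force: [-0.8, 0.4, -0.9]
grip_width: 0.0187
```

```bash
python3 log.py; python3 - <<'E'
from h import *
im,d,c=shot("wrist","w7.png"); P=cloud(d,c)
m=(P[...,2]>.028)&(P[...,2]<.038)&(P[...,0]>.33)&(P[...,0]<.61)&(P[...,1]<-.2)&(P[...,1]>-.52);print("rim",rect(P[m]),m.sum())
im,d,c=shot("scene"); P=cloud(d,c)
m=(P[...,2]>.028)&(P[...,2]<.038)&(P[...,0]>.33)&(P[...,0]<.61)&(P[...,1]<-.2)&(P[...,1]>-.52);print("rim scene",rect(P[m]),m.sum())
goto([.469,-.362,.016],61)
E
```

```text
t 28.2 tcp [ 0.4681 -0.3628  0.2002] rot
 [[ 0.486  0.874  0.   ]
 [ 0.874 -0.486  0.   ]
 [ 0.     0.    -1.   ]] F [-0.8  0.4 -0.9] g 0.0187
q [ 1.33  0.65 -1.13  1.67  0.62  1.22  1.12]
rim (array([ 466.5, -351.4]), 56.5, 235.6, 219.5) 7099
rim scene (array([ 473.3, -354.6]), 1.6, 236.9, 235.0) 1137
shift mm [ -1.9   0.3 184.7] turn [array([ 0.03, -0.05,  0.16])]
```

View pics/w7.png

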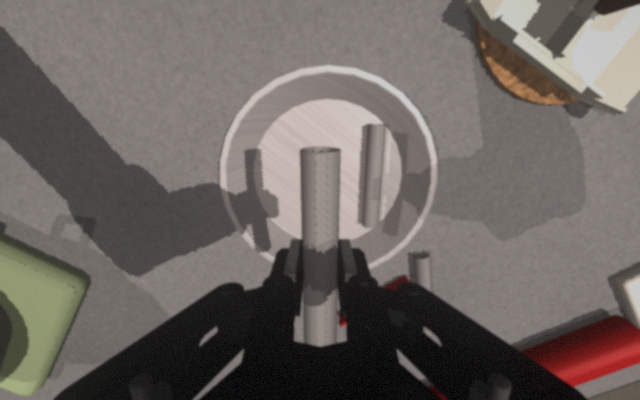

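The wrist view shows the gripped tube over the tin's middle, parallel to the tube already inside on its right. Lowering.

Call:
send_rows(steps=[[[-0.002,0,0.03,0,0,0,255],[-0.002,0,0.06,0,0,0,255],[-0.002,0,0.09,0,0,0,255],[-0.002,0,0.12,0,0,0,255],[-0.002,0,0.145,0,0,0,255],[-0.002,0,0.165,0,0,0,255],[-0.002,0,0.177,0,0,0,255],[-0.002,0,0.184,0,0,0,255],[-0.002,0,0.185,0,0,0,255],[-0.002,0,0.185,0,0,0,170],[-0.002,0,0.185,0,0,0,170],[-0.002,0,0.185,0,0,0,170],[-0.002,0,0.185,0,0,0,170],[-0.002,0,0.16,0,0,0,170],[-0.002,0,0.125,0,0,0,170],[-0.002,0,0.09,0,0,0,170],[-0.002,0,0.055,0,0,0,128],[-0.002,0,0.02,0,0,0,128],[-0.002,0,0,0,0,0,128]]])

```text
time: 29.88
tool_pos: [0.4698, -0.3619, 0.205]
eef_rot: [0.002, 0.861, 0.509, 0.001]
ft_force: [0.9, -0.4, 0.4]
grip_width: 0.0423
```

```bash
python3 log.py; python3 - <<'E'
from h import *
goto([.714,-.331,.15],71.2)
im,d,c=shot("scene");P=cloud(d,c)
b=(np.hypot(P[...,0]-.473,P[...,1]+.355)<.088)&(P[...,2]>.011)&(P[...,2]<.03)
k,l,s,_=cv2.connectedComponentsWithStats(b.astype(np.uint8))
for i in range(1,k):
    if s[i,4]>60:print("in tin",rect(P[l==i]),s[i,4])
E
```

```text
t 29.88 tcp [ 0.4698 -0.3619  0.205 ] rot
 [[ 0.482  0.876  0.004]
 [ 0.876 -0.482 -0.002]
 [ 0.     0.005 -1.   ]] F [ 0.9 -0.4  0.4] g 0.0423
q [ 1.33  0.65 -1.13  1.67  0.62  1.22  1.13]
shift mm [144.8 198.8  56. ] turn [array([  0.27,  -0.  , -10.02])]
in tin (array([ 470.8, -359.5]), 151.3, 119.5, 20.9) 365
in tin (array([ 498. , -308.3]), 150.3, 120.3, 21.1) 377
```

Both tubes are in the tin. Now tube B, grasped near its far end, clear of the clip.

Call:
send_rows(steps=[[[0.012,0.016,0,0,0,-1,128],[0.032,0.044,0,0,0,-2,128],[0.052,0.072,0,0,0,-4,128],[0.072,0.1,0.01,0,0,-5,128],[0.092,0.128,0.02,0,0,-7,128],[0.112,0.155,0.03,0,0,-8,128],[0.132,0.182,0.045,0,0,-9,128],[0.145,0.199,0.056,0.3,0,-10,128],[0.145,0.199,0.056,0.3,0,-10,128],[0.145,0.199,0.056,0.3,0,-10,128]]])

```text
time: 30.77
tool_pos: [0.7163, -0.3296, 0.1513]
eef_rot: [0.0, 0.813, 0.583, 0.0]
ft_force: [0.4, 0.3, 0.2]
grip_width: 0.0426
```

```bash
python3 log.py; python3 wt.py .69 -.318 0; python3 - <<'E'
from h import *
im,d,c=shot("wrist","w8.png"); goto([.714,-.331,.0095],71.2)
E
```

```text
t 30.77 tcp [ 0.7163 -0.3296  0.1513] rot
 [[ 0.321  0.947  0.001]
 [ 0.947 -0.321 -0.   ]
 [ 0.     0.001 -1.   ]] F [0.4 0.3 0.2] g 0.0426
q [ 0.83  0.96 -1.    1.16  0.78  1.39  1.18]
(array([ 676.8, -319.8]), 161.9, 119.6, 20.4) 2598 0.022
shift mm [  0.6  -1.9 144. ] turn [array([ 0.17,  0.08, -0.07])]
```

View pics/w8.png

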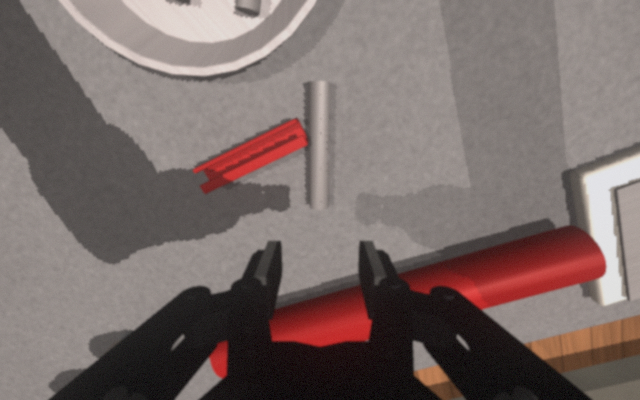

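The wrist view shows tube B at (319,145), with the clip's end close beside it at (303,132). The near end, at (320,200), is free, so I grasp there.

Call:
send_rows(steps=[[[-0.0015,-0.001,0.035,0,0,0,128],[-0.0015,-0.001,0.07,0,0,0,128],[-0.0015,-0.001,0.105,0,0,0,128],[-0.0015,-0.001,0.13,0,0,0,128],[-0.0015,-0.001,0.142,0,0,0,128],[-0.0015,-0.001,0.142,0,0,0,128],[-0.0015,-0.001,0.142,0,0,0,255],[-0.0015,-0.001,0.142,0,0,0,255],[-0.0015,-0.001,0.142,0,0,0,255],[-0.0015,-0.001,0.142,0,0,0,255],[-0.0015,-0.001,0.13,0,0,0,255],[-0.0015,-0.001,0.1,0,0,0,255],[-0.0015,-0.001,0.065,0,0,0,255],[-0.0015,-0.001,0.03,0,0,0,255],[-0.0015,-0.001,-0.01,0,0,0,255],[-0.0015,-0.001,-0.04,0,0,0,255],[-0.0015,-0.001,-0.04,0,0,0,255]]], grip_force=60)

```text
time: 32.28
tool_pos: [0.7166, -0.3324, 0.204]
eef_rot: [0.006, 0.813, 0.582, 0.004]
ft_force: [0.4, 0.2, 0.5]
grip_width: 0.0177
```

```bash
python3 log.py; python3 - <<'E'
from h import *
# tube centre at tin centre - 50 n, axis 151; grasp is 38 mm along (+x,-y)
n=np.array([np.cos(np.radians(61)),np.sin(np.radians(61))]);a=np.array([np.cos(np.radians(-29)),np.sin(np.radians(-29))])
c=np.array([.473,-.355])-.05*n;g=c+.038*a;print(c,g)
goto([*g,.2],61)
im,d,cc=shot("wrist","w9.png");P=cloud(d,cc)
z=status.sense()["tool_pos"][2]
m=(abs(P[...,2]-z)<.03)&(np.hypot(P[...,0]-.676,P[...,1]+.319)<.08)
if m.sum()>50:print("held",rect(P[m]),m.sum(),np.round(np.percentile(P[m][:,2],[5,50,95]),3))
E
```

```text
t 32.28 tcp [ 0.7166 -0.3324  0.204 ] rot
 [[ 0.324  0.946  0.013]
 [ 0.946 -0.324 -0.005]
 [-0.     0.014 -1.   ]] F [0.4 0.2 0.5] g 0.0177
q [ 0.83  0.92 -1.01  1.11  0.75  1.45  1.2 ]
[ 0.44875952 -0.39873099] [ 0.48199507 -0.41715375]
shift mm [-156.1 -194.6    1.2] turn [array([ 0.82, -0.05, 10.12])]
held (array([ 680.3, -314.8]), 152.2, 120.9, 44.3) 11086 [0.204 0.209 0.223]
```

View pics/w9.png

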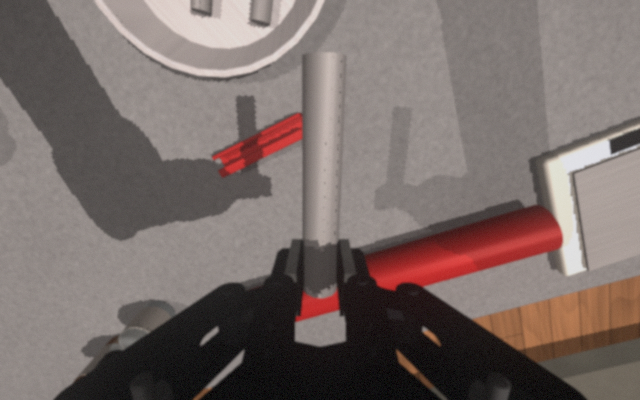

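The tube is held level and the clip is still lying as it was. Over to the tin.

Call:
send_rows(steps=[[[-0.012,-0.015,0,0,0,1,255],[-0.03,-0.038,0,0,0,3,255],[-0.05,-0.063,0,0,0,4,255],[-0.07,-0.088,0,0.4,0,6,255],[-0.09,-0.113,0,0.8,0,7,255],[-0.11,-0.138,0,0.8,0,8,255],[-0.13,-0.163,0,0.8,0,9,255],[-0.148,-0.185,0,0.8,0,10,255],[-0.156,-0.195,0.001,0.8,0,10,255],[-0.156,-0.195,0.001,0.8,0,10,255],[-0.156,-0.195,0.001,0.8,0,10,255]]])

```text
time: 33.25
tool_pos: [0.4799, -0.4175, 0.197]
eef_rot: [-0.001, 0.861, 0.508, -0.001]
ft_force: [0.3, 0.4, -0.4]
grip_width: 0.0175
```

```bash
python3 log.py; python3 - <<'E'
from h import *
goto([.482,-.417,.017],61)
im,d,c=shot("scene");P=cloud(d,c)
m=(P[...,2]>.028)&(P[...,2]<.038)&(P[...,0]>.33)&(P[...,0]<.61)&(P[...,1]<-.2)&(P[...,1]>-.52);print("rim scene",rect(P[m]),m.sum())
b=(np.hypot(P[...,0]-.473,P[...,1]+.355)<.088)&(P[...,2]>.011)&(P[...,2]<.03)
k,l,s,_=cv2.connectedComponentsWithStats(b.astype(np.uint8))
for i in range(1,k):
    if s[i,4]>60:print("in tin",rect(P[l==i]),s[i,4])
E
```

```text
t 33.25 tcp [ 0.4799 -0.4175  0.197 ] rot
 [[ 0.484  0.875 -0.003]
 [ 0.875 -0.484  0.001]
 [-0.001 -0.003 -1.   ]] F [ 0.3  0.4 -0.4] g 0.0175
q [ 1.32  0.72 -1.09  1.56  0.66  1.27  1.2 ]
shift mm [  1.6   2.2 180. ] turn [array([-0.2 ,  0.04,  0.05])]
rim scene (array([ 473.7, -355. ]), 40.1, 236.5, 235.3) 1127
in tin (array([ 470.8, -359.8]), 151.2, 119.8, 20.4) 371
in tin (array([ 497.3, -307.5]), 150.3, 121.5, 20.6) 372
```

Call:
send_rows(steps=[[[0.004,-0.001,0.03,0,0,0,255],[0.004,-0.001,0.06,0,0,0,255],[0.004,-0.001,0.09,0,0,0,255],[0.004,-0.001,0.12,0,0,0,255],[0.004,-0.001,0.145,0,0,0,255],[0.004,-0.001,0.163,0,0,0,255],[0.004,-0.001,0.173,0,0,0,255],[0.004,-0.001,0.179,0,0,0,255],[0.004,-0.001,0.18,0,0,0,255],[0.004,-0.001,0.18,0,0,0,170],[0.004,-0.001,0.18,0,0,0,170],[0.004,-0.001,0.18,0,0,0,170],[0.004,-0.001,0.18,0,0,0,170],[0.004,-0.001,0.155,0,0,0,170],[0.004,-0.001,0.12,0,0,0,170],[0.004,-0.001,0.08,0,0,0,170],[0.004,-0.001,0.04,0,0,0,128],[0.004,-0.001,0,0,0,0,128],[0.004,-0.001,-0.04,0,0,0,128]]])

```text
time: 34.88
tool_pos: [0.482, -0.4124, 0.2396]
eef_rot: [-0.001, 0.861, 0.509, -0.001]
ft_force: [0.1, -1.5, 0.6]
grip_width: 0.0424
```

```bash
python3 log.py; python3 - <<'E'
from h import *
im,d,c=shot("scene","s10.png");P=cloud(d,c)
b=(np.hypot(P[...,0]-.473,P[...,1]+.355)<.09)&(P[...,2]>.011)&(P[...,2]<.03)
k,l,s,_=cv2.connectedComponentsWithStats(b.astype(np.uint8))
for i in range(1,k):
    if s[i,4]>60:print("in tin",rect(P[l==i]),s[i,4])
m=(P[...,2]>.085)&(P[...,2]<.102)&(P[...,0]>.42)&(P[...,0]<.53)&(P[...,1]>.12)&(P[...,1]<.27);print("grip",rect(P[m]),m.sum())
goto([.4828,.1841,.20],-80.6)
goto([.45,-.1,.24],-10)
E
```

```text
t 34.88 tcp [ 0.482  -0.4124  0.2396] rot
 [[ 0.482  0.876 -0.002]
 [ 0.876 -0.482  0.001]
 [ 0.    -0.002 -1.   ]] F [ 0.1 -1.5  0.6] g 0.0424
q [ 1.33  0.68 -1.11  1.52  0.62  1.33  1.22]
in tin (array([ 447.8, -390.1]), 149.7, 120.8, 20.3) 364
in tin (array([ 471. , -359.6]), 150.6, 120.2, 20.3) 372
in tin (array([ 497.7, -307.8]), 149.9, 120.6, 21.7) 379
grip (array([482.9, 183.6]), 11.9, 34.3, 18.3) 107
shift mm [ 522.  -290.7   45.5] turn [array([  0.41,   0.2 , -38.24])]
shift mm [ 257.3 -182.1    6.6] turn [array([ 0.42, -0.23, 71.16])]
```

View pics/s10.png

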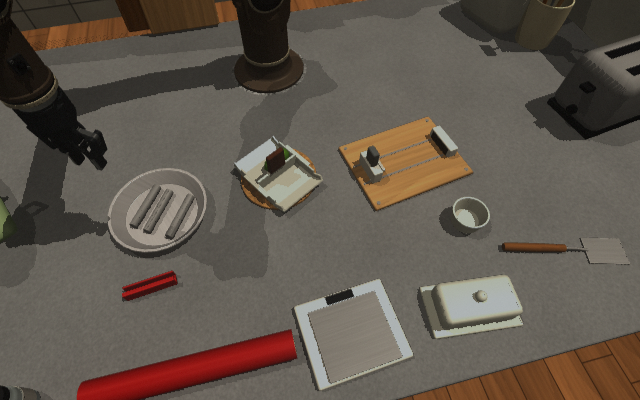

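The scene view shows three tubes in the tin, around (165,212), the dish upright on the trivet at (279,172), the clip at (150,285) and the ramekin unmoved. Next, the jaw at (372,163).

Call:
send_rows(steps=[[[0.015,-0.008,0,0,0,-1,128],[0.045,-0.025,0,0,0,-3,128],[0.077,-0.043,0,0,0,-6,128],[0.109,-0.061,0,0,0,-9,128],[0.141,-0.079,0,0,0,-12,128],[0.173,-0.096,0,0,0,-15,128],[0.205,-0.114,0,0,0,-18,128],[0.237,-0.132,0,0,0,-21,128],[0.269,-0.15,0,0,0,-23,128],[0.301,-0.168,0,0,0,-25,128],[0.333,-0.185,0,0,0,-27,128],[0.365,-0.203,0,0,0,-30,128],[0.397,-0.221,0.01,0,0,-32,128],[0.429,-0.239,0.02,0.2,0.1,-34,128],[0.461,-0.257,0.03,0.4,0.2,-36,128],[0.493,-0.275,0.045,0.4,0.2,-38.2,128],[0.515,-0.287,0.045,0.4,0.2,-38.2,128],[0.522,-0.291,0.045,0.4,0.2,-38.2,128],[0.522,-0.291,0.045,0.4,0.2,-38.2,128],[0.522,-0.291,0.045,0.4,0.2,-38.2,128]]])

```text
time: 36.6
tool_pos: [0.4822, 0.184, 0.2005]
eef_rot: [0.0, 0.647, 0.763, -0.0]
ft_force: [0.6, -0.4, 0.0]
grip_width: 0.0424
```

```bash
python3 log.py; python3 - <<'E'
from h import *
im,d,c=shot("wrist");P=cloud(d,c)
m=(P[...,2]>.092)&(P[...,2]<.104)&(P[...,0]>.42)&(P[...,0]<.53)&(P[...,1]>.12)&(P[...,1]<.25);print("grip",rect(P[m]),m.sum())
goto([.4828,.1841,.075],99.4)
E
```

```text
t 36.6 tcp [0.4822 0.184  0.2005] rot
 [[-0.164  0.987  0.   ]
 [ 0.987  0.164 -0.001]
 [-0.001  0.    -1.   ]] F [ 0.6 -0.4  0. ] g 0.0424
q [ 0.46  0.57 -1.25  1.85  0.6   1.16  0.73]
grip (array([481.2, 183.8]), 9.0, 32.5, 17.2) 715
shift mm [  1.1   0.4 125.4] turn [array([ 0.  ,  0.06, -0.09])]
```

Call:
send_rows(steps=[[[0,0,0.03,0,0,0,128],[0,0,0.06,0,0,0,128],[0,0,0.09,0,0,0,128],[0,0,0.115,0,0,0,128],[0,0,0.125,0,0,0,128],[0,0,0.125,0,0,0,128],[0,0,0.125,0,0,0,255],[0,0,0.125,0,0,0,255],[0,0,0.125,0,0,0,255],[0,0,0.125,0,0,0,255]]], grip_force=40)

```text
time: 37.48
tool_pos: [0.4836, 0.1832, 0.0771]
eef_rot: [0.001, 0.647, 0.762, 0.001]
ft_force: [-1.8, -1.5, 7.7]
grip_width: 0.0173
```

Call:
send_rows(steps=[[[0.005,0,0,0,0,0,255],[0.012,0,0,0,0,0,255],[0.02,0,0,0,0,0,255],[0.03,0,0,0,0,0,255],[0.04,0,0,0,0,0,255],[0.05,0,0,0,0,0,255],[0.06,0,0,0,0,0,255],[0.07,0,0,0,0,0,255],[0.08,0,0,0,0,0,255],[0.09,0,0,0,0,0,255],[0.1,0,0,0,0,0,255],[0.1,0,0,0,0,0,255]]])

```text
time: 38.48
tool_pos: [0.4669, 0.2834, 0.0772]
eef_rot: [0.001, 0.647, 0.763, 0.001]
ft_force: [0.1, 3.2, -4.5]
grip_width: 0.0172
```

```bash
python3 log.py; python3 - <<'E'
from h import *
goto([.4472,.3795,.0745],99.4)
E
```

```text
t 38.48 tcp [0.4669 0.2834 0.0772] rot
 [[-0.163  0.987  0.003]
 [ 0.987  0.163  0.   ]
 [-0.     0.003 -1.   ]] F [ 0.1  3.2 -4.5] g 0.0172
q [ 0.12  0.74 -1.06  1.9   0.79  0.99  0.43]
shift mm [98.  -3.8  2.6] turn [array([ 0.17,  0.02, -0.02])]
```

Call:
send_rows(steps=[[[0.005,0,0,0,0,0,255],[0.012,0,0,0,0,0,255],[0.02,0,0,0,0,0,255],[0.03,0,0,0,0,0,255],[0.04,0,0,0,0,0,255],[0.05,0,0,0,0,0,255],[0.06,0,0,0,0,0,255],[0.07,0,0,0,0,0,255],[0.078,0,0,0,0,0,255],[0.084,0,0,0,0,0,255],[0.087,0,0,0,0,0,255],[0.088,0,0,0,0,0,255],[0.088,0,0,0,0,0,255]]])

```text
time: 39.57
tool_pos: [0.4525, 0.3706, 0.0772]
eef_rot: [0.001, 0.647, 0.763, 0.001]
ft_force: [-0.0, -1.3, -1.5]
grip_width: 0.0173
```

Call:
send_rows(steps=[[[0.001,0,0,0,0,0,255],[0.002,0,0,0,0,0,255],[0.003,0,0,0,0,0,255],[0.004,0,0,0,0,0,255],[0.005,0,0,0,0,0,255],[0.005,0,0,0,0,0,255],[0.005,0,0,0,0,0,255]]])

```text
time: 40.15
tool_pos: [0.4517, 0.3756, 0.0772]
eef_rot: [0.001, 0.647, 0.763, 0.001]
ft_force: [-0.8, -3.4, 0.7]
grip_width: 0.0172
```

Call:
send_rows(steps=[[[0.001,0,0,0,0,0,255],[0.002,0,0,0,0,0,255],[0.002,0,0,0,0,0,255],[0.002,0,0,0,0,0,255]]])

```text
time: 40.48
tool_pos: [0.4513, 0.3778, 0.0772]
eef_rot: [0.001, 0.647, 0.763, 0.001]
ft_force: [-1.1, -2.5, -1.3]
grip_width: 0.0175
```

Call:
send_rows(steps=[[[0.001,0,0,0,0,0,255],[0.002,0,0,0,0,0,255],[0.002,0,0,0,0,0,255],[0.002,0,0,0,0,0,255]]])

```text
time: 40.82
tool_pos: [0.4512, 0.3784, 0.0772]
eef_rot: [0.002, 0.647, 0.762, 0.0]
ft_force: [-0.7, -7.7, 4.5]
grip_width: 0.0172
```

Call:
send_rows(steps=[[[0.001,0,0,0,0,0,255],[0.0015,0,0,0,0,0,255],[0.0015,0,0,0,0,0,255],[0.0015,0,0,0,0,0,255]]])

```text
time: 41.15
tool_pos: [0.4513, 0.3784, 0.0772]
eef_rot: [0.003, 0.647, 0.762, -0.001]
ft_force: [-1.1, -9.7, 4.9]
grip_width: 0.0173
```

It stops there after about 197 mm of travel, with force building, so it's at the end stop. One firmer nudge, then release and rise.

Call:
send_rows(steps=[[[0.002,0,0,0,0,0,255],[0.003,0,0,0,0,0,255],[0.003,0,0,0,0,0,255],[0.003,0,0,0,0,0,255]]])

```text
time: 41.48
tool_pos: [0.4512, 0.3784, 0.0772]
eef_rot: [0.005, 0.648, 0.762, -0.003]
ft_force: [-2.3, -15.7, 8.5]
grip_width: 0.0176
```

Call:
send_rows(steps=[[[0,0,0,0,0,0,128],[0,0,0,0,0,0,128],[0,0,0,0,0,0,128],[0,0,-0.03,0,0,0,128],[0,0,-0.06,0,0,0,128],[0,0,-0.09,0,0,0,128],[0,0,-0.13,0,0,0,128],[0,0,-0.17,0,0,0,128],[0,0,-0.2,0,0,0,128],[0,0,-0.2,0,0,0,128]]])

```text
time: 42.32
tool_pos: [0.4509, 0.3843, 0.2841]
eef_rot: [0.004, 0.647, 0.762, 0.003]
ft_force: [0.4, 1.2, -0.6]
grip_width: 0.0426
```

```bash
python3 log.py; python3 - <<'E'
from h import *
im,d,c=shot("wrist");P=cloud(d,c)
m=(P[...,2]>.092)&(P[...,2]<.104)&(P[...,0]>.40)&(P[...,0]<.5)&(P[...,1]>.33)&(P[...,1]<.42)
if m.sum():print("grip",rect(P[m]),m.sum())
out=[]
for n in("scene","top"):
    im,d,c=shot(n);P=cloud(d,c);out.append(im)
    b=(np.hypot(P[...,0]-.473,P[...,1]+.355)<.09)&(P[...,2]>.011)&(P[...,2]<.03)
    k,l,s,_=cv2.connectedComponentsWithStats(b.astype(np.uint8))
    for i in range(1,k):
        if s[i,4]>60:print(n,"in tin",rect(P[l==i]),s[i,4])
    m=(P[...,2]>.098)&(P[...,2]<.112)&(abs(P[...,0]-.434)<.05)&(abs(P[...,1]+.051)<.05)
    if m.sum()>20: print(n,"handle",rect(P[m]),np.round(np.median(P[m][:,2]),4))
a=out[0][60:340,100:480];b=out[1][130:310,150:530]
v=np.vstack([cv2.resize(a,(760,560))[:320],cv2.resize(b,(760,360))[:270]])
cv2.imwrite("pics/f.png",v[:590,:,::-1])
E
```

```text
t 42.32 tcp [0.4509 0.3843 0.2841] rot
 [[-0.162  0.987  0.01 ]
 [ 0.987  0.162 -0.002]
 [-0.003  0.01  -1.   ]] F [ 0.4  1.2 -0.6] g 0.0426
q [ 0.    0.59 -1.2   1.57  0.57  1.37  0.47]
grip (array([449.1, 377.3]), 9.5, 32.7, 17.4) 425
scene in tin (array([ 447.4, -389.6]), 150.1, 120.8, 19.9) 362
scene in tin (array([ 470.3, -359.5]), 151.2, 120.5, 20.9) 370
scene in tin (array([ 498. , -307.4]), 150.0, 120.4, 21.1) 380
scene handle (array([438.1, -51.8]), 121.8, 48.6, 14.8) 0.1032
top in tin (array([ 495.8, -307.4]), 150.7, 120.3, 18.9) 372
top in tin (array([ 468.1, -359.5]), 151.0, 120.1, 19.0) 381
top in tin (array([ 445.5, -391. ]), 150.3, 120.3, 20.5) 394
top handle (array([434.3, -51.9]), 120.3, 49.4, 13.7) 0.1038
```

View pics/f.png

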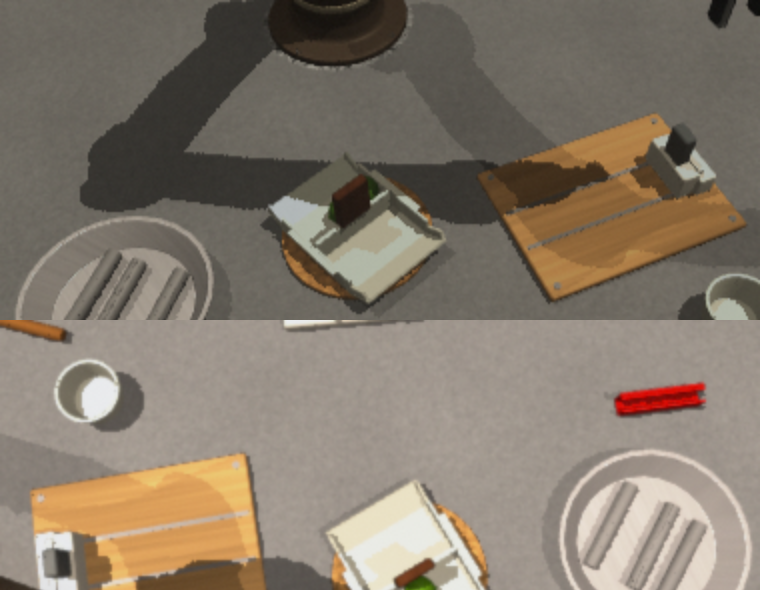

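The final picture shows three tubes in the tin, the dish level and centred on the trivet, the jaw against the fixed jaw, and the ramekin and clip in place. Handing in, with a quick green-pixel check that the limes are in the dish and nowhere else.

```bash
python3 - <<'E'
from h import *
im,d,c=shot("top");P=cloud(d,c);hsv=cv2.cvtColor(im,cv2.COLOR_RGB2HSV)
g=((hsv[...,0]>35)&(hsv[...,0]<75)&(hsv[...,1]>140)).astype(np.uint8)
k,l,s,_=cv2.connectedComponentsWithStats(g)
for i in range(1,k):
    if s[i,4]>25:print(np.round(np.nanmean(P[l==i],0),3),s[i,4])
print(bot.hand_in())
E
```

```text
[ 0.4   -0.046  0.046] 335
the job is handed in; nothing more can be done
None
```

I did every step in the order asked and handed the job in at about 42 s on the robot's clock. The hand-in gives no verdict.

1. **Clamp and lift:** I slid the jaw back about 44 mm and lifted the dish by its handle.
2. **Pour:** I tipped the dish 52° over the tin. Its one tube came out and both limes stayed in.
3. **Trivet:** I set the dish upright on the trivet.
4. **Loose tubes:** I put both loose tubes into the tin. One had been knocked up against the clip during the run.
5. **Clamp shut:** I pushed the jaw until it stopped after about 197 mm of travel, with 16 N of resistance.

**Last checks:**
- **Tubes:** both fixed cameras show all three tubes lying flat in the tin.
- **Dish:** it stands level and within about 1.5 mm of the trivet's centre. The two fixed cameras disagree by about 4 mm in x for both dish and trivet, so I compared the two within each camera.
- **Limes:** the last colour check saw green only inside the dish, as one blob large enough for two touching limes. It did not show them separately; the wrist picture just before I set the dish down did.
- **Jaw:** it sits against the fixed jaw, going by its grip's position, the travel and the force. I did not measure the gap directly.
- **Ramekin and clip:** both look unmoved in the final picture. I last measured the clip, before picking up the tube beside it, within about 2 mm of its starting place.

No check failed.

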